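# Third hand for a cast cloud bookend

### The job

Stand the cloud-shaped bookend on the bed of the plywood jig, centred on the gap in the fence, and press its flat back squarely against the two cork pads until the sprung pads are pushed in about half their travel; keep holding it there, because I will drive the screws in from behind. The casting is brittle: keep it upright and never push the pads all the way in. Finish while still holding it with that steady push, and leave the other pieces where they stand.

Things in the scene. Friction and masses are not known exactly. Their poses are not given: they have to be found in the camera images.
- cloud: Cream-white cast bookend, 0.5 kg: foot plate 85 x 120 x 14 mm (x, y, z) with a cloud-shaped upright, 22 mm thick in x: middle hump 100 mm high (46 mm wide at 92 mm, wider below), lower humps (78 mm) beside it. Origin: underside, below the middle of the upright. x points out of the flat back, which is at x = +11 mm; the foot reaches to x = -74 mm. Grip across the middle hump, above the pads.
- cloud_back (a point): On the bookend's flat back, in the middle of its width, 30 mm above its underside; axes as the bookend's.
- jig: Plywood jig fixed to the table: bed 200 (x) x 180 (y) mm, its top 12 mm above the table; across its far end, away from the robot, a two-piece fence 55 mm high, front at x = +80 mm, with a 44 mm gap at y = 0. Origin: centre of the bed's underside. x points along the bed to the fence, z up.
- pad_face (a point): Two cork-faced pads on one sprung carrier in front of the fence, each 45 mm wide (20 to 65 mm either side of the middle), 13 to 55 mm above the table. This point: middle of the pads' face, between them, 34 mm above the table; free, it is at jig x = +40 mm. x points to the fence, the way the pads give.
- pads (a joint): How far the pads are pushed in towards the fence, in m: 0 when free, 0.024 when fully in (the stop). The spring pushes back with 0.8 N per mm, starting from 0; half way is about 9.6 N.
- shell: Bystander: a bookend of the same casting and thickness, but with one round ribbed shell as its upright, 84 mm wide and 90 mm high. Leave it.
- pillar: Bystander: a fluted pillar candle, 60 mm across, 85 mm high, standing. Leave it.
- tray: Bystander: a small cast tray, 100 x 75 x 16 mm. Leave it.

How it is judged (in metres and radians):
On the way:
1. the cloud bookend stands on the jig's bed, its back towards the pads (z of cloud in the frame of jig between 0.008 and 0.017 m and x of cloud_back in the frame of jig between -0.05 and 0.07 m and y of cloud_back in the frame of jig between -0.05 and 0.05 m and angle between cloud's own z axis and vertical below 0.12 rad), for 0.2 s.
At the end, for the whole second after the job is handed in: In the last second the fingers still hold or push the bookend; it rests on the bed (-4/+5 mm), still, upright and square within 0.1 rad, centred on the gap within 9 mm, its back pressing the cork pads with 5.5 to 14 N and pushing them in 7 to 17.5 mm (contact force between cloud and pads between 5.5 and 14 N and value of joint pads between 0.007 and 0.0175 m and contact force between the fingers and cloud above 1 N and x of cloud_back in the frame of jig above 0.043 m and y of cloud_back in the frame of jig between -0.009 and 0.009 m and angle between the x axis of cloud and the x axis of jig, either way round below 0.1 rad and angle between cloud's own z axis and vertical below 0.1 rad and z of cloud in the frame of jig between 0.008 and 0.017 m and linear speed of cloud below 0.01 m/s); the arm keeps its last pose, push and grip.
It fails at once if the pads are pushed all the way in (over 22.5 of 24 mm) (value of joint pads above 0.0225 m).
It fails at once if the cloud bookend is tipped by more than 0.6 rad (angle between cloud's own z axis and vertical above 0.6 rad).
It fails at once if another piece is moved by more than 20 mm (distance of any of shell, pillar, tray from where it was at the start of the episode above 0.02 m).
It also fails if it takes over 48 s, if anything falls off the work surface, if the arm or the gripper's body presses on something with over 40 N, if the wrist force passes 120 N, or if a joint passes its speed limit or range.

### The arm

A 6-joint arm with a two-finger parallel gripper is mounted at the origin on the work surface. World frame = base frame: x ahead of the robot, y to its left, z up, the work surface at z = 0. Lengths are in mm, angles in rad, forces in N, time in s.
With the tool pointing down it reaches from about 300 to 775 mm from the base axis. Payload 14.6 kg.
Tool frame: the origin (TCP) lies between the finger pads; the fingertips stand 8 mm ahead of it and the grasp point (between the pads) lies 11 mm behind it; z points along the fingers, y is the direction in which the jaws open and shut (so a half turn about z gives the same grasp; the last joint's range is limited). The gripper opens to 94 mm and grips with 3 to 60 N. Pads are 16 mm wide; open, the fingers measure 119 mm over their backs; the gripper's body (75 mm by 177 mm) begins 78 mm behind the grasp point.
Start: joints at [1.06, 0.3, 1.521, -0, 1.321, -0.067], TCP at [236.152, 496.71, 179.846] pointing down, gripper open.
Joint ranges: [-3.03, 3.03], [-0.79, 2.21], [0.23, 2.52], [-1.04, 4.18], [0, 3.07], [-2.55, 2.55]. Speed limits (rad/s): [2.22, 2.22, 2.57, 3.14, 3.14, 3.14].

### API

Orientations are given as [roll, pitch, yaw] about the fixed x, y, z axes, in that order (R = Rz(yaw) Ry(pitch) Rx(roll)).
In Python, from cell import read_state, imaging, sign_off gives the robot as it stands. The module is installed in compiled form; this text tells all that it offers.
- The arm moves only by the tool send_rows, never from a script. Its argument "rows" is a list of rows, each a list of 6 numbers: the shift along the tool's x, y, z in cm, then the turn, a rotation vector about the tool's x, y, z in degrees. A call has 1 to 12 rows; each row is the pose to reach, as a shift and turn from the pose commanded when the call began, along the tool's axes at that moment; what a row does not reach only later rows make up. A row lasts 1/8 s, in which the tool goes at most 62.5 mm and 10.7 degrees, less where a joint would pass 70% of its speed; a pose out of reach is approached as far as the arm can. A call with a gripper value outside its range is refused whole. "hand" is the opening, from -1 (shut) to 1 (fully open), set as the call begins (left out, the last holds). The fingers move at their own pace and stop on an object; "grip_force" is the grip in N (left out, the last holds). Time passes only in rows, so rows that repeat a pose let the fingers close. It gives the time, the measured TCP pose, the force and the opening at its end, in the units of the state.
- read_state(): the state, without advancing time (a new reading comes with each control period).
- imaging.camera(name): name is "scene" or "side" or "wrist"; returns a dict with "image" (400x640x3 uint8, blue, green, red), "fx", "fy", "cx", "cy" (pixels), "R" (3x3) and "t" (3): a world point X has camera coordinates R X + t. Camera axes: x right, y down, z forward; pixel columns grow to the right and rows downward; lengths in mm; the calibration is good to about 2 mm. A picture is of the moment at which its call begins. There is no depth.
- sign_off(): hands the job in, once; it reports no verdict.
The state is a dict: "clock": time; "joints": joint angles; "qd": joint speeds; "effort": joint torques, N m; "eef_pos": TCP position; "eef_rot": TCP orientation; "wrist_force": force on the tool from outside, world axes, zero at the start; "moment": the same for the moment, N m; "finger_gap": finger opening in mm.
Only numpy, scipy, OpenCV 4.12 (cv2) and the standard library are available. Lean on these libraries where they do the work, as an engineer would, in place of code of your own. Each camera call takes 0.05 s, during which the arm holds its last target.

## Working session

There is one attempt and no reset: what is moved stays moved. The work goes in short steps, Python scripts to look and compute and a tool call to move; the robot and the scene stay as the last step left them, time stands still between calls to the robot, and variables do not carry over. Pictures are saved under pics/ and viewed, and the job is handed in when it is done.

Besides the shell and the picture viewer there is one more tool, called after "Request:" by a JSON object that holds its "op" and its "data". send_rows: Moves the arm, as the interface text tells. Its arguments: {"type":"object","properties":{"rows":{"type":"array"},"hand":{"type":"number"},"grip_force":{"type":"number"}},"required":["rows"]}

```bash
mkdir -p pics
cat > h.py <<'E'
import numpy as np, cv2, json
from cell import read_state, imaging, sign_off
def shot(name, tag):
    c=imaging.camera(name); cv2.imwrite(f'pics/{tag}.png', c['image'])
    np.savez(f'pics/{tag}.npz', **{k:np.array(c[k]) for k in c})
    return c
def load(tag):
    return dict(np.load(f'pics/{tag}.npz'))
def ray(c,u,v):
    R=np.array(c['R']);t=np.array(c['t'])
    o=-R.T@t; d=R.T@np.array([(u-c['cx'])/c['fx'],(v-c['cy'])/c['fy'],1.0]); return o,d/np.linalg.norm(d)
def onz(c,u,v,z):
    o,d=ray(c,u,v); return o+d*(z-o[2])/d[2]
def tri(obs):
    A=np.zeros((3,3));b=np.zeros(3);L=[]
    for c,u,v in obs:
        o,d=ray(c,u,v);P=np.eye(3)-np.outer(d,d);A+=P;b+=P@o;L.append((o,P))
    X=np.linalg.solve(A,b); return X,[float(np.linalg.norm(P@(X-o))) for o,P in L]
def proj(c,X):
    p=np.array(c['R'])@np.array(X)+np.array(c['t']); return float(c['fx']*p[0]/p[2]+c['cx']),float(c['fy']*p[1]/p[2]+c['cy'])
def crop(tag,x0,y0,x1,y1,out,s=4):
    im=cv2.imread(f'pics/{tag}.png')[y0:y1,x0:x1]; cv2.imwrite(f'pics/{out}.png',cv2.resize(im,None,fx=s,fy=s,interpolation=cv2.INTER_CUBIC))
E
python3 - <<'E'
from h import *
s=read_state(); print(s)
for n in ['scene','side','wrist']:
    c=shot(n,n+'0'); R=np.array(c['R']); print(n,c['fx'],c['cx'],c['cy'],-R.T@np.array(c['t']),R[2])
E
```

```text
{'clock': 0.0, 'joints': array([ 1.06039327e+00,  3.00475668e-01,  1.52157871e+00,  1.30450013e-05,
        1.32069276e+00, -6.66128958e-02]), 'qd': array([ 7.24881995e-04, -1.15880260e-05,  8.89952397e-04,  1.65576862e-03,
        1.64688723e-03,  5.06814246e-04]), 'effort': array([-2.88291718e-03, -5.31793964e+01, -3.52755189e+01,  7.08155846e-02,
        2.42373697e-02, -9.37335653e-05]), 'eef_pos': array([236.01495942, 496.46604726, 179.28484363]), 'eef_rot': array([-3.14044158e+00, -8.94537453e-05,  2.69779921e+00]), 'wrist_force': array([0.426629  , 0.2711264 , 0.77290348]), 'moment': array([ 0.02685226,  0.03759883, -0.02207535]), 'finger_gap': 94.23847341425397}
scene 386.96611108222316 326.6625709075974 197.75452739236562 [ 918.83089678 -614.04237682  569.22820921] [-0.43534565  0.68070928 -0.58915961]
side 418.97481263505813 316.3754433606553 193.68800700302273 [ 171.02945487 -676.1249173   631.23368428] [ 0.3608913   0.70287863 -0.6129593 ]
wrist 359.35611783331166 321.74316146685686 201.09971427921533 [164.91125989 530.69982341 384.42753882] [ 0.24228952 -0.11615368 -0.96322589]
```

View pics/scene0.png

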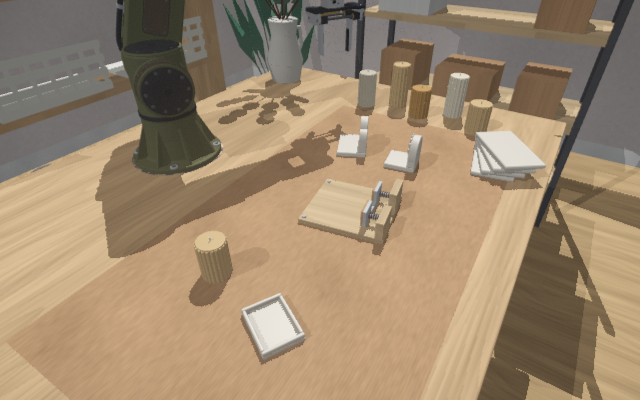

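View pics/side0.png

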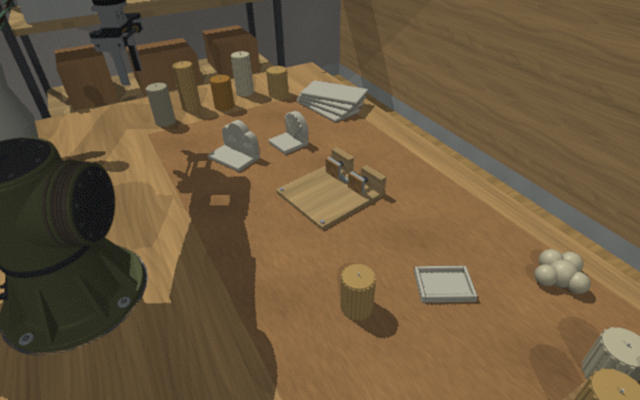

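View pics/wrist0.png

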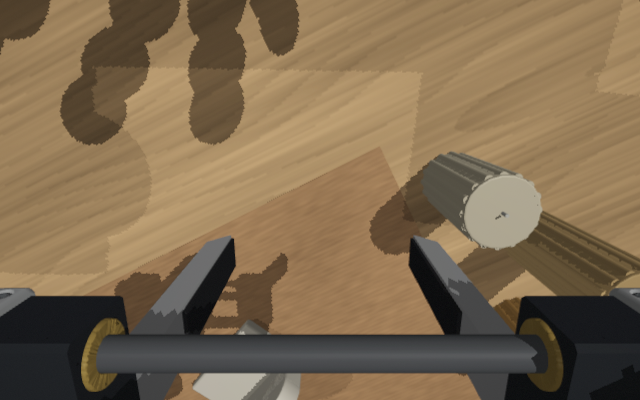

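The scene picture shows the jig at about (355,210) and two white bookends at (355,138) and (408,155). The side picture shows what look like three humps at (238,145), probably the cloud, and a round shell at (293,132). I'll enlarge both.

Run:
```python
from h import *
crop('side0',190,100,330,190,'side0a',5)
crop('scene0',320,105,440,185,'scene0a',6)
crop('side0',265,140,395,235,'side0b',6)
crop('scene0',290,165,420,255,'scene0b',6)
```

```text
(no output)
```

View pics/side0a.png

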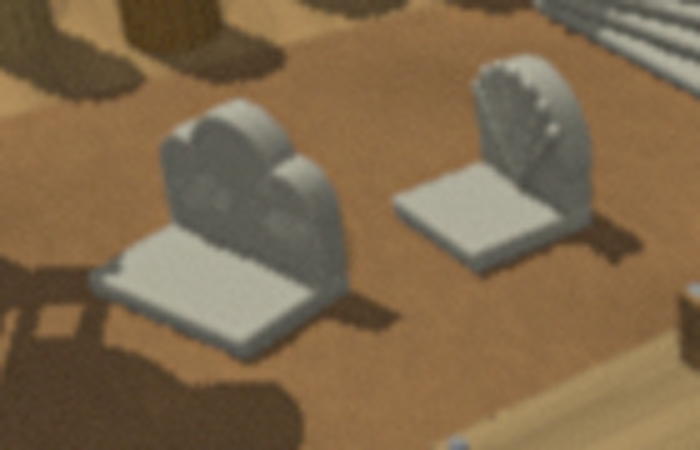

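View pics/scene0a.png

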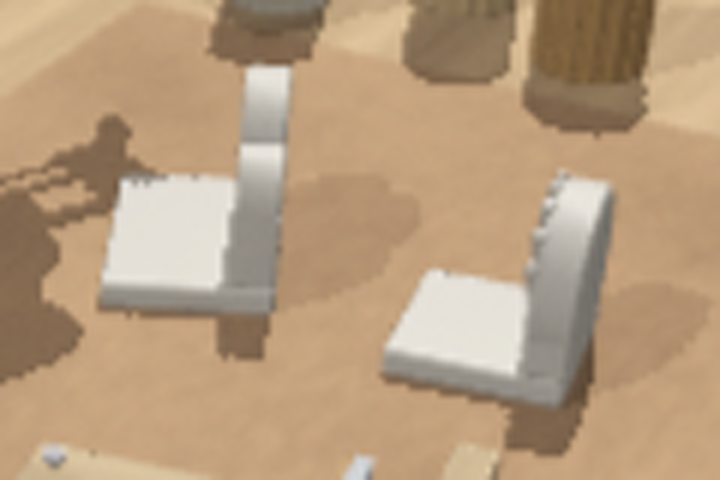

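View pics/side0b.png

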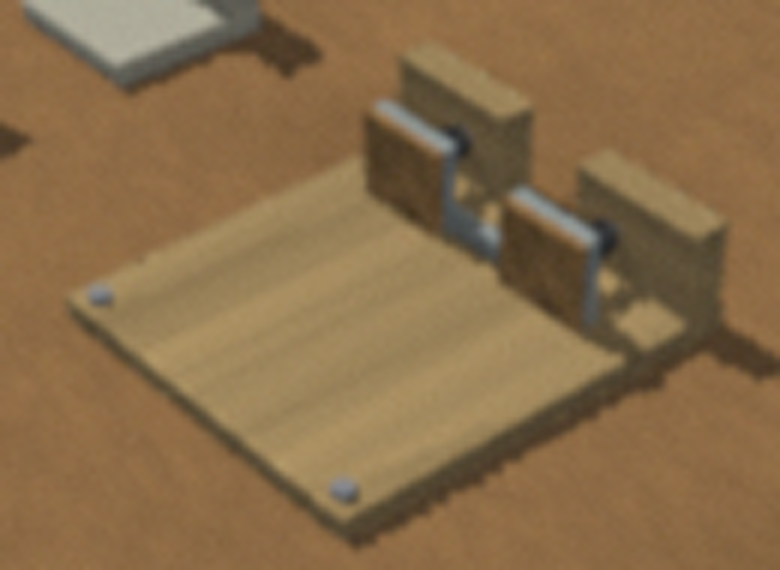

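View pics/scene0b.png

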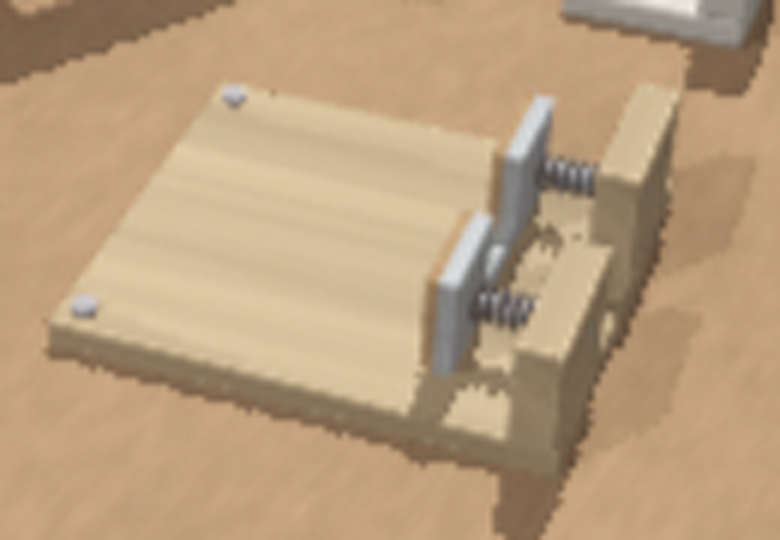

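The left bookend, with three humps, is the cloud. The right one is the ribbed shell. The jig's fence faces away towards +x/+y. I'll pick corners in enlarged crops, then fit both poses.

Run:
```python
from h import *
crop('side0',200,110,270,180,'side0c',10)
crop('scene0',330,110,380,165,'scene0c',12)
```

```text
(no output)
```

View pics/side0c.png

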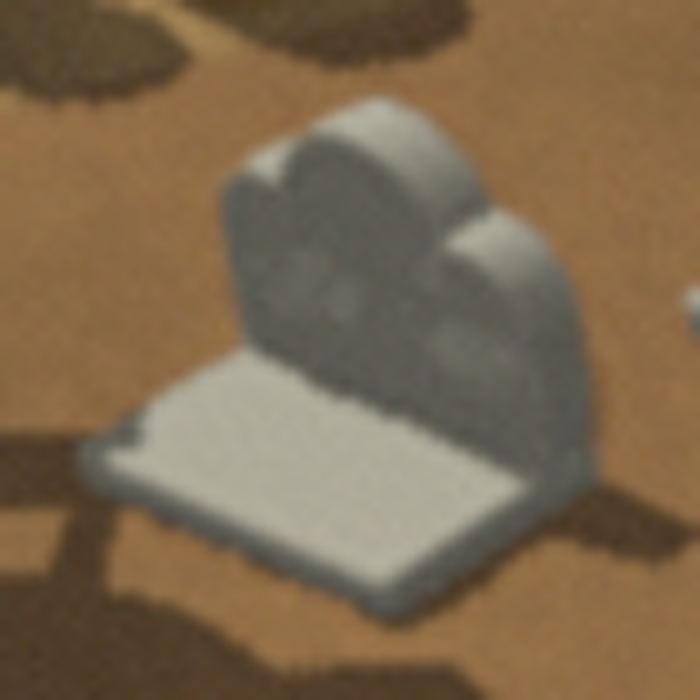

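View pics/scene0c.png

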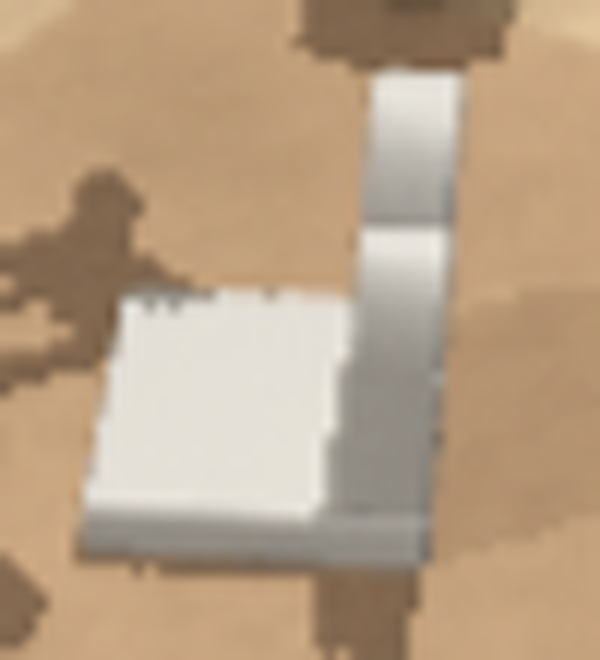

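```bash
cat > fit.py <<'E'
from h import *
from scipy.optimize import least_squares
def fit(obs, x0):
    # obs: list of (cam, (x,y,z) local, u,v); pose x,y,z,yaw
    def f(p):
        c,s=np.cos(p[3]),np.sin(p[3]); r=[]
        for cam,l,u,v in obs:
            X=[p[0]+c*l[0]-s*l[1],p[1]+s*l[0]+c*l[1],p[2]+l[2]]
            a,b=proj(cam,X); r+= [a-u,b-v]
        return np.array(r)
    q=least_squares(f,x0,loss='soft_l1'); return q.x,f(q.x).reshape(-1,2)
def un(px,off,s): return ((px[0]+.5)/s-.5+off[0],(px[1]+.5)/s-.5+off[1])
E
python3 - <<'E'
from fit import *
S=load('side0');C=load('scene0')
def o(cam,off,s,L): return [(cam,l,*un(p,off,s)) for l,p in L]
obs=o(S,(200,110),10,[((-74,-60,14),(388,582)),((-74,-60,0),(395,620)),((-74,60,14),(95,455)),((-11,-60,14),(528,485)),((11,-60,0),(592,485)),((-11,60,14),(245,350))])
obs+=o(C,(330,110),12,[((-74,-60,14),(85,508)),((-74,-60,0),(80,557)),((11,-60,0),(428,566)),((11,-60,14),(430,515)),((-11,-60,14),(325,517)),((-74,60,14),(122,298))])
p,r=fit(obs,[350,450,0,0.4]); print('cloud',p.round(3),np.degrees(p[3]));print(r.round(1).tolist())
obs=o(S,(265,140),6,[((-100,90,12),(70,303)),((-100,-90,12),(348,518)),((-100,-90,0),(352,542)),((40,65,55),(367,107)),((40,20,55),(443,147)),((40,-20,55),(505,195)),((40,-65,55),(590,240))])
obs+=o(C,(290,165),6,[((-100,-90,12),(50,322)),((-100,-90,0),(50,352)),((-100,90,12),(222,86)),((100,-90,0),(557,473))])
p,r=fit(obs,[500,250,0,0.4]); print('jig',p.round(3),np.degrees(p[3]));print(r.round(1).tolist())
# triangulated heights
for n,a,b in [('N_top cloud',un((388,582),(200,110),10),un((85,508),(330,110),12)),('L_top',un((95,455),(200,110),10),un((122,298),(330,110),12)),('jig -100,-90 top',un((348,518),(265,140),6),un((50,322),(290,165),6)),('jig -100,90',un((70,303),(265,140),6),un((222,86),(290,165),6))]:
    print(n,tri([(S,*a),(C,*b)]))
E
```

```text
cloud [447.904 322.156  -2.613  19.308] 1106.2692645553823
[[-0.5, -0.1], [-0.5, 0.5], [-2.5, -1.0], [1.7, -1.1], [1.2, -0.5], [-1.0, -0.4], [-0.5, 0.3], [-0.2, 0.4], [-0.2, 1.3], [-0.1, 1.3], [1.1, 0.7], [-0.1, -0.8]]
jig [ 5.75455e+02  3.37250e+01 -2.71000e-01  3.16140e+01] 1811.336465806359
[[-0.1, -1.8], [0.7, -0.3], [0.0, -0.2], [0.2, -0.1], [-0.6, 0.7], [0.1, -0.2], [-0.9, 0.6], [-0.3, 0.6], [-0.1, -0.3], [-0.2, -0.5], [0.4, 1.3]]
N_top cloud (array([409.30646922, 235.92842097,  11.56970944]), [0.8976073247483719, 0.8976073247483357])
L_top (array([359.61072572, 335.79120124,  11.82235911]), [1.063136615559296, 1.0631366155592377])
jig -100,-90 top (array([494.1779501 , -72.26984042,  10.82542263]), [0.7778639603858403, 0.7778639603857143])
jig -100,90 (array([459.43154431, 102.75315149,   7.87808063]), [1.6762803791133682, 1.6762803791134495])
```

Run:
```python
from fit import *
S=load('side0');C=load('scene0')
for n,a,b in [('shell N_bot',(475,270),(385,375)),('shell R_bot',(590,228),(565,405))]:
    print(n,tri([(S,*un(a,(190,100),5)),(C,*un(b,(320,105),6))]))
a=np.radians(26.27); p=np.array([447.9,322.2])
print('back finger outer', p+60*np.array([np.cos(a),np.sin(a)]))
j=np.radians(11.34); J=np.array([575.5,33.7])
for x in (-20,0,41): print(x,J+x*np.array([np.cos(j),np.sin(j)]))
print(onz(S,*un((350,125),(190,100),5),0))
```

```text
shell N_bot (array([552.5750953 , 256.94679075,  -2.39577453]), [0.2870276006932984, 0.28702760069328664])
shell R_bot (array([633.84125236, 275.43242099,  -5.09587462]), [3.2691278094392153, 3.269127809439379])
back finger outer [501.70309794 348.75610385]
-20 [555.89044753  29.76738611]
0 [575.5  33.7]
41 [615.69958256  41.76185848]
[553.72486127 447.54739643   0.        ]
```

```bash
cat >> h.py <<'E'
from scipy.spatial.transform import Rotation as Ro
def move_to(pos, yaw_deg, roll=180., base=None):
    """shift (cm, tool axes) and turn (deg rotvec, tool axes) from the measured pose to the wanted"""
    s=read_state(); R0=Ro.from_euler('xyz',s['eef_rot']) if base is None else base[1]
    p0=np.array(s['eef_pos']) if base is None else base[0]
    R1=Ro.from_euler('xyz',[roll,0,yaw_deg],degrees=True)
    d=R0.inv().apply(np.array(pos)-p0)/10; t=(R0.inv()*R1).as_rotvec(degrees=True)
    print('shift cm',d.round(2),'turn deg',t.round(2)); return d,t
def st():
    s=read_state(); print('t',round(s['clock'],3),'pos',s['eef_pos'].round(1),'rot',np.degrees(s['eef_rot']).round(2),'F',s['wrist_force'].round(2),'M',s['moment'].round(2),'gap',round(s['finger_gap'],1),'q',s['joints'].round(2))
E
python3 - <<'E'
from h import *
st(); move_to([448,322,180],116.3)
E
```

```text
t 0.15 pos [236.1 496.5 179.4] rot [-179.95   -0.    154.57] F [-0.38 -0.08  0.1 ] M [ 0.02 -0.02  0.01] gap 94.3 q [ 1.06  0.3   1.52 -0.    1.32 -0.07]
shift cm [-26.64  -6.66  -0.05] turn deg [-5.000e-02  1.000e-02  3.827e+01]
```

Request:
{"op": "send_rows", "data": {"rows": [[-5,-1.2,0,0,0,8],[-10,-2.5,0,0,0,16],[-15,-3.8,0,0,0,24],[-20,-5,0,0,0,31],[-25,-6.2,0,0,0,37],[-26.6,-6.6,0,0,0,38.3],[-26.6,-6.6,0,0,0,38.3],[-26.6,-6.6,0,0,0,38.3]]}}

```text
clock: 1.15
eef_pos: [447.1, 323.8, 179.8]
eef_rot: [-3.141, -0.0, 2.031]
wrist_force: [-0.2, -0.2, 0.0]
finger_gap: 94.1
```

Run:
```python
from h import *
st()
c=shot('wrist','wrist1'); shot('side','side1')
S=load('side1')
R=np.array(c['R']); print(-R.T@np.array(c['t']))
crop('side1',180,60,340,180,'side1a',5)
```

```text
t 1.15 pos [447.1 323.8 179.8] rot [-1.7998e+02 -1.0000e-02  1.1639e+02] F [-0.24 -0.22  0.04] M [-0.01 -0.    0.06] gap 94.1 q [0.56 0.3  1.51 0.   1.32 0.1 ]
[411.91012798 394.33351274 384.88030618]
```

View pics/wrist1.png

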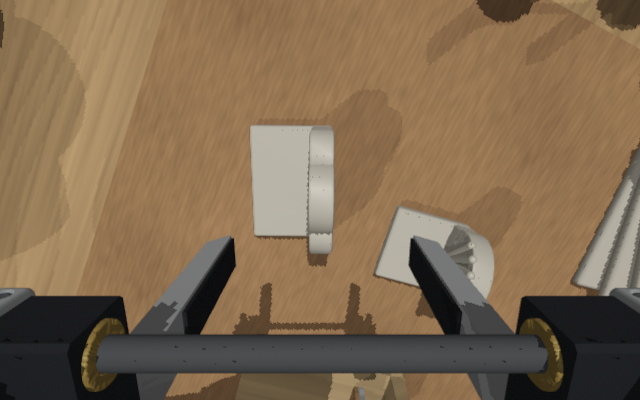

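View pics/side1a.png

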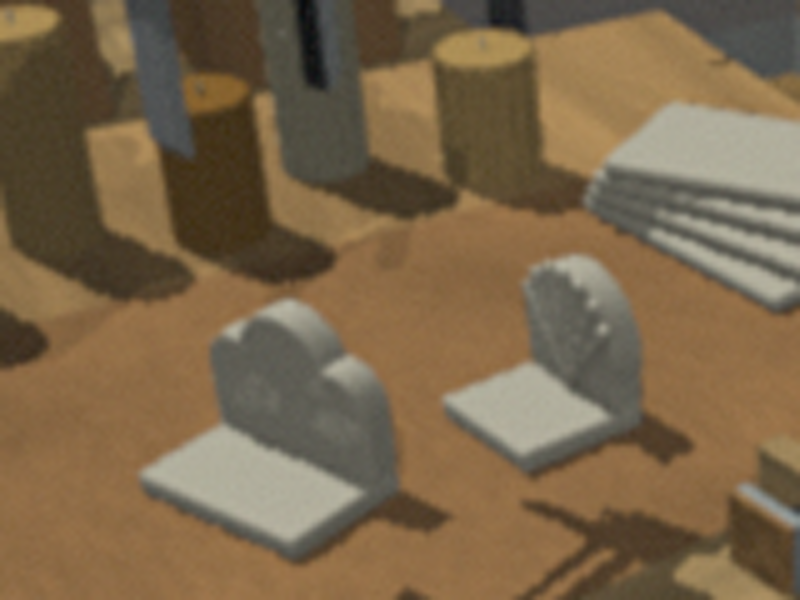

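Run:
```python
from h import *
crop('wrist1',240,110,350,265,'wrist1a',5)
```

```text
(no output)
```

View pics/wrist1a.png

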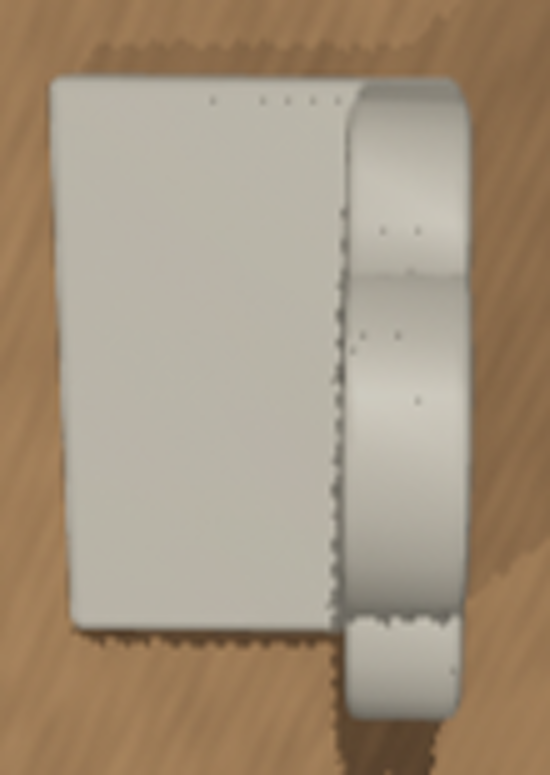

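Run:
```python
from fit import *
S=load('side0');C=load('scene0');W=load('wrist1')
def o(cam,off,s,L): return [(cam,l,*un(p,off,s)) for l,p in L]
w=o(W,(240,110),5,[((-74,60,14),(52,80)),((-74,-60,14),(72,628)),((11,60,14),(465,80))])
obs=o(S,(200,110),10,[((-74,-60,14),(388,582)),((-74,-60,0),(395,620)),((-74,60,14),(82,452)),((-11,-60,14),(528,485)),((11,-60,0),(592,485)),((-11,60,14),(245,350))])
obs+=o(C,(330,110),12,[((-74,-60,14),(85,508)),((-74,-60,0),(80,557)),((11,-60,0),(428,566)),((11,-60,14),(430,515)),((-11,-60,14),(325,517)),((-74,60,14),(122,298))])
for ob,n in ((obs+w+w,'all'),(w,'wrist')):
    p,r=fit(ob,[448,322,0,0.459]); print(n,p.round(2),np.degrees(p[3]),r.round(1).tolist())
p,r=fit(obs+w+w,[448,322,0,0.459])
c,s=np.cos(p[3]),np.sin(p[3])
for l in [(-11,0,100),(11,0,100),(11,0,14),(-74,-60,14),(-74,60,14)]:
    u,v=proj(W,[p[0]+c*l[0]-s*l[1],p[1]+s*l[0]+c*l[1],p[2]+l[2]]); print(l,((u-240+.5)*5-.5),((v-110+.5)*5-.5))
# height of foot and of hump: two wrist/scene views
print('foot corner -74,60', tri([(W,*un((52,80),(240,110),5)),(C,*un((122,298),(330,110),12))]))
print('foot corner -74,-60', tri([(W,*un((72,628),(240,110),5)),(C,*un((85,508),(330,110),12)),(S,*un((388,582),(200,110),10))]))
# hump apex: scene top edge middle (372..462,72) 
print('hump back edge top', tri([(W,*un((470,400),(240,110),5)),(C,*un((462,72),(330,110),12))]))
```

```text
all [449.06 318.87  -1.33   0.45] 25.87108004508519 [[0.0, 0.0], [0.1, 0.6], [-0.5, -0.8], [2.4, -1.0], [1.9, -0.3], [-0.3, -0.4], [-0.9, 0.4], [-0.5, 0.5], [-0.5, 1.5], [-0.4, 1.5], [0.8, 0.9], [-0.2, -0.8], [-0.7, -0.8], [0.2, 0.4], [0.4, 0.0], [-0.7, -0.8], [0.2, 0.4], [0.4, 0.0]]
wrist [449.05 318.16  -4.27   0.45] 25.84473468292793 [[-0.4, -0.4], [0.3, -0.1], [0.1, 0.5]]
(-11, 0, 100) 343.50227325656715 481.6974064973736
(11, 0, 100) 476.0161089611473 482.9383825282258
(11, 0, 14) 462.0402872662187 368.47896166417854
(-74, -60, 14) 72.7802957280623 629.934226076445
(-74, 60, 14) 48.59196417054062 75.96954417158774
foot corner -74,60 (array([357.19310709, 339.95707342,  10.59986801]), [0.28532567277180154, 0.2853256727717386])
foot corner -74,-60 (array([409.13050842, 233.77868298,  12.94000556]), [1.0461077617105305, 1.6175122270263091, 0.9081124692213725])
hump back edge top (array([452.61808536, 336.35447482,  98.73181791]), [1.094227029043794, 1.0942270290437677])
```

Run:
```python
from h import *
st(); move_to([449,319,58],115.9)
```

```text
t 1.25 pos [447.2 323.8 179.9] rot [-1.800e+02 -1.000e-02  1.164e+02] F [ 0.14 -0.35 -0.33] M [-0.04 -0.    0.01] gap 94.2 q [0.56 0.3  1.51 0.   1.32 0.1 ]
shift cm [-0.51 -0.05 12.19] turn deg [-0.   -0.01  0.5 ]
```

Request:
{"op": "send_rows", "data": {"rows": [[-0.5,-0.05,4,0,0,0.5],[-0.5,-0.05,8,0,0,0.5],[-0.5,-0.05,11,0,0,0.5],[-0.5,-0.05,12.2,0,0,0.5],[-0.5,-0.05,12.2,0,0,0.5],[-0.5,-0.05,12.2,0,0,0.5]], "hand": 0.3, "grip_force": 40}}

```text
clock: 2.0
eef_pos: [450.3, 318.7, 59.2]
eef_rot: [3.14, -0.0, 2.021]
wrist_force: [0.4, 0.5, 0.5]
finger_gap: 61.1
```

Run:
```python
from h import *
st()
c=shot('wrist','wrist2'); shot('side','side2')
crop('side2',190,60,330,180,'side2a',5)
```

```text
t 2.0 pos [450.3 318.7  59.2] rot [ 1.7989e+02 -1.0000e-02  1.1579e+02] F [0.35 0.49 0.47] M [-0.04  0.02  0.  ] gap 61.1 q [0.55 0.43 1.64 0.   1.07 0.1 ]
```

View pics/wrist2.png

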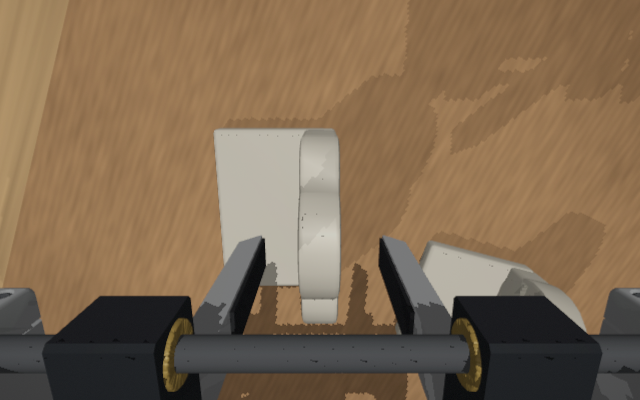

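View pics/side2a.png

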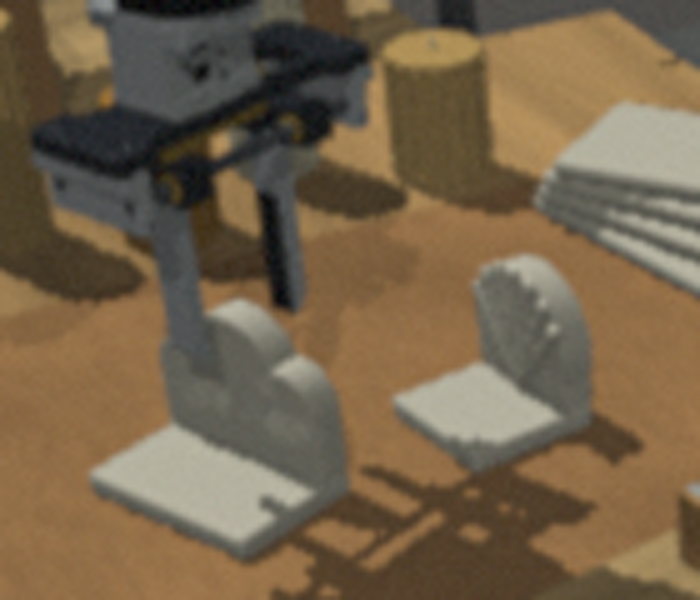

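Run:
```python
from h import *
S=load('side2'); a=np.radians(25.87)
for l in [(-11,0,100),(-11,0,50),(-37,0,50),(-37,-8,50),(-37,8,50),(37,0,50)]:
    X=[449.06+np.cos(a)*l[0]-np.sin(a)*l[1],318.9+np.sin(a)*l[0]+np.cos(a)*l[1],l[2]-1]
    u,v=proj(S,X); print(l,(u-190+.5)*5,(v-60+.5)*5)
```

```text
(-11, 0, 100) 225.38561489206216 316.74791920000274
(-11, 0, 50) 238.05373192962946 398.154470140168
(-37, 0, 50) 204.0057704965544 418.4471882666877
(-37, -8, 50) 214.54623719812062 422.77288601759636
(-37, 8, 50) 193.53575222101455 414.15040181607026
(37, 0, 50) 298.4224569684709 362.1744740021157
```

Run:
```python
from h import *
st()
shot('scene','scene2')
S=load('side2');C=load('scene2')
a=np.radians(25.8); s=read_state(); p=s['eef_pos']
for n,c,off,k in (('side',S,(200,60),8),('scene',C,(320,80),8)):
    im=cv2.imread(f'pics/{n}2.png'); x0,y0=off; cr=cv2.resize(im[y0:y0+75+ (25 if n=="side" else 0),x0:x0+95],None,fx=8,fy=8,interpolation=cv2.INTER_CUBIC)
    for dx in (-30.5,0,30.5):
        for dz,col in ((-8,(0,0,255)),(11,(0,255,0))):
            u,v=proj(c,[p[0]+dx*np.cos(a),p[1]+dx*np.sin(a),p[2]+dz]); cv2.circle(cr,(int((u-x0+.5)*8),int((v-y0+.5)*8)),4,col,-1)
    cv2.imwrite(f'pics/{n}2z.png',cr[:600])
```

```text
t 2.1 pos [450.3 318.6  59. ] rot [ 1.7989e+02 -1.0000e-02  1.1578e+02] F [-0.6   0.37  0.63] M [-0.03 -0.02  0.05] gap 61.0 q [0.55 0.43 1.64 0.   1.07 0.1 ]
```

View pics/side2z.png

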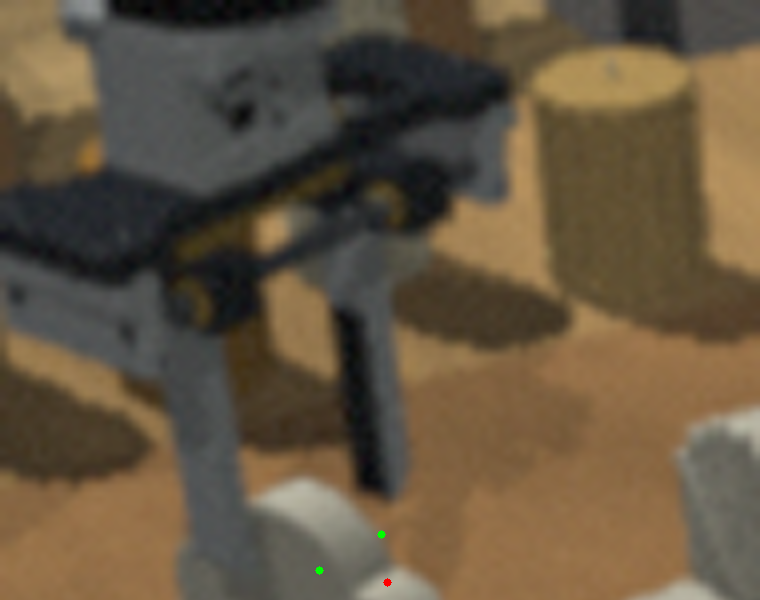

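View pics/scene2z.png

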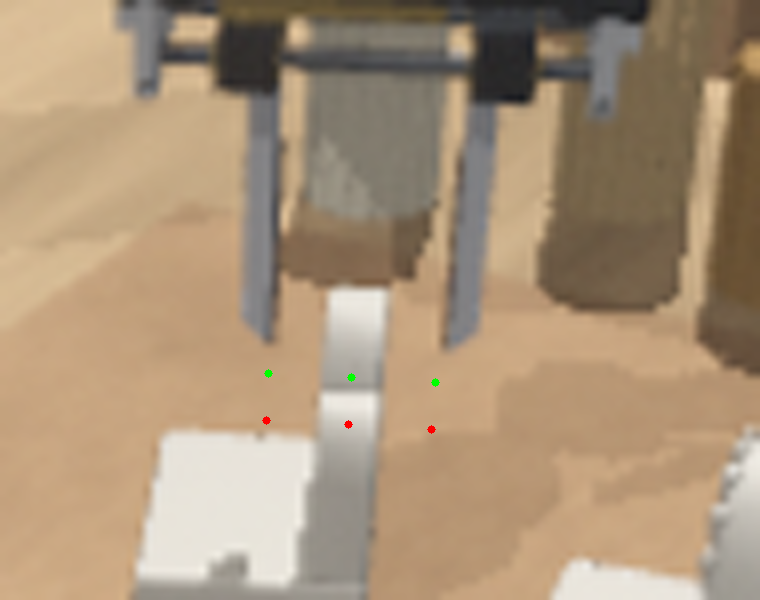

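The overlaid dots show the drawn fingertips higher than the stated TCP would put them. I'll triangulate the visible tips and the hump from both views to see what is off.

Run:
```python
from fit import *
S=load('side2');C=load('scene2')
s=lambda p:(S,*un(p,(200,60),8)); c=lambda p:(C,*un(p,(320,80),8))
print('back finger tip (outer)', tri([s((395,497)),c((447,350))]))
print('back finger tip (inner)', tri([s((360,487)),c((447,350))]))
print('black block right bottom', tri([s((440,235)),c((533,100))]), tri([s((250,325)),c((218,90))]))
W=load('wrist2')
for px in [(385,240),(258,240)]: print('wrist', px, onz(W,*px,51), onz(W,*px,80))
print(-W['R'].T@W['t'], W['R'][2])
from h import *
st()
```

```text
back finger tip (outer) (array([483.22081883, 327.71150169,  84.8815902 ]), [0.4440154172569413, 0.4440154172569943])
back finger tip (inner) (array([476.51527956, 343.76050653,  79.9181306 ]), [2.4767641140658063, 2.4767641140657943])
black block right bottom (array([508.52518977, 323.39480746, 180.53891469]), [4.250428750042499, 4.2504287500424]) (array([423.7237633 , 259.38862312, 190.86802826]), [0.5559114565853691, 0.5559114565853568])
wrist (385, 240) [489.00377711 330.46382865  51.        ] [478.99583338 338.48676319  80.        ]
wrist (258, 240) [416.35668137 295.36968822  51.        ] [416.22776828 308.16495516  80.        ]
[415.40869752 389.46181286 264.25632577] [ 0.11845013 -0.24114831 -0.96323261]
t 2.15 pos [450.2 318.5  58.8] rot [ 1.7991e+02 -1.0000e-02  1.1577e+02] F [0.23 0.43 0.7 ] M [-0.06  0.04 -0.07] gap 61.1 q [0.55 0.43 1.64 0.   1.07 0.1 ]
```

Three camera estimates (two-view triangulation and the wrist view) put the fingertips at about z = 83. The stated tool figures with eef z = 59 would give 51. I'll go down slowly to heights that are safe under either reading and watch for contact.

Request:
{"op": "send_rows", "data": {"rows": [[0,0,1,0,0,0],[0,0,2,0,0,0],[0,0,2.6,0,0,0],[0,0,2.6,0,0,0]]}}

```text
clock: 2.65
eef_pos: [449.5, 318.0, 31.2]
eef_rot: [-3.14, 0.0, 2.021]
wrist_force: [0.0, -0.8, -0.1]
finger_gap: 61.2
```

Run:
```python
from h import *
st()
shot('side','side3'); shot('scene','scene3')
st()
crop('side3',200,90,290,165,'side3z',8); crop('scene3',320,90,415,165,'scene3z',8)
```

```text
t 2.65 pos [449.5 318.   31.2] rot [-1.7993e+02  1.0000e-02  1.1577e+02] F [ 0.02 -0.79 -0.06] M [ 0.    0.03 -0.03] gap 61.2 q [0.55 0.47 1.66 0.   1.01 0.1 ]
t 2.75 pos [449.9 318.2  31.9] rot [179.99  -0.   115.77] F [0.4  0.69 0.36] M [-0.05  0.04 -0.02] gap 61.1 q [0.55 0.47 1.66 0.   1.01 0.1 ]
```

View pics/side3z.png

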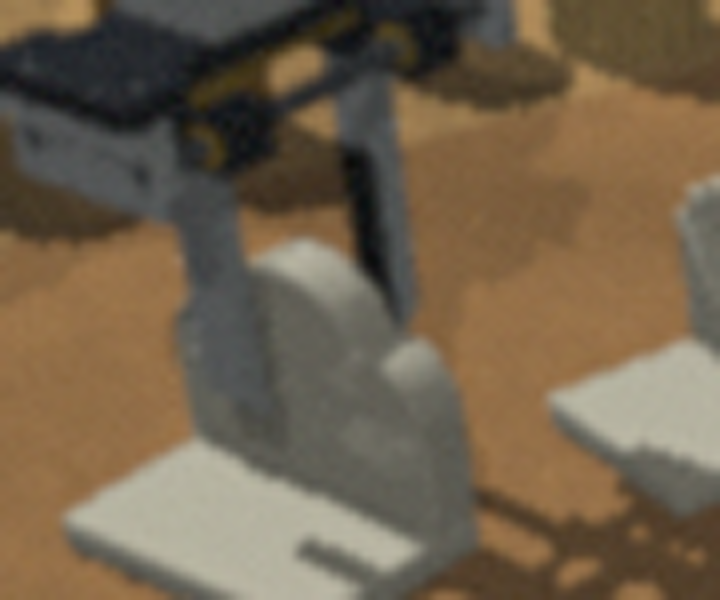

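View pics/scene3z.png

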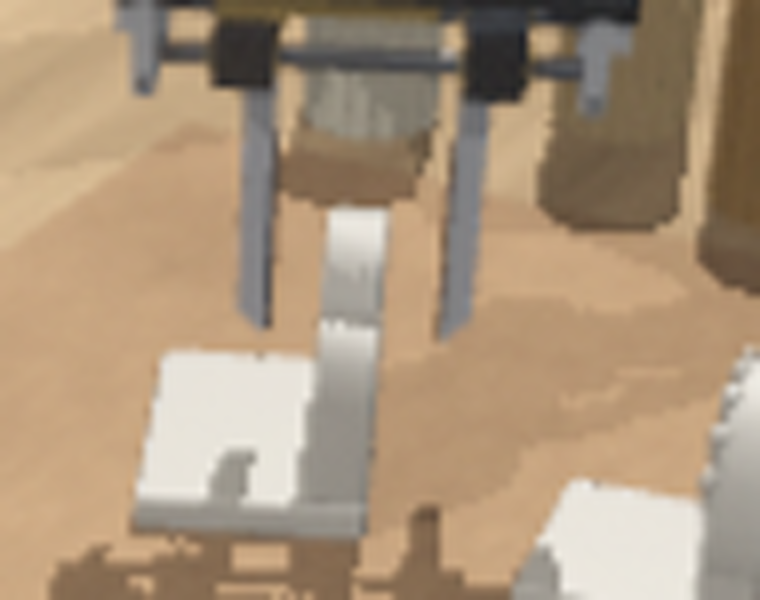

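Run:
```python
from fit import *
S=load('side3');C=load('scene3')
s=lambda p:(S,*un(p,(200,90),8)); c=lambda p:(C,*un(p,(320,90),8))
print('front tip', tri([s((278,418)),c((267,328))]), tri([s((250,410)),c((267,328))]))
```

```text
front tip (array([425.82014628, 298.26804964,  56.09333602]), [3.049503128112632, 3.04950312811256]) (array([420.06396393, 310.29736119,  52.06347981]), [0.6987603892991349, 0.6987603892990748])
```

Request:
{"op": "send_rows", "data": {"rows": [[0,0,0.5,0,0,0],[0,0,0.9,0,0,0],[0,0,1.1,0,0,0],[0,0,1.1,0,0,0]]}}

```text
clock: 3.25
eef_pos: [449.8, 318.1, 20.7]
eef_rot: [-3.141, 0.0, 2.021]
wrist_force: [-0.6, 1.3, -0.5]
finger_gap: 60.9
```

Run:
```python
from h import *
st(); shot('side','side4'); st(); crop('side4',200,90,290,165,'side4z',8)
```

```text
t 3.25 pos [449.8 318.1  20.7] rot [-179.99    0.    115.77] F [-0.65  1.26 -0.54] M [-0.06  0.05  0.04] gap 60.9 q [ 0.55  0.49  1.67 -0.    0.99  0.1 ]
t 3.3 pos [449.8 318.2  20.8] rot [-180.      0.    115.77] F [0.77 0.18 0.36] M [-0.08  0.04  0.02] gap 61.3 q [ 0.55  0.49  1.67 -0.    0.99  0.1 ]
```

View pics/side4z.png

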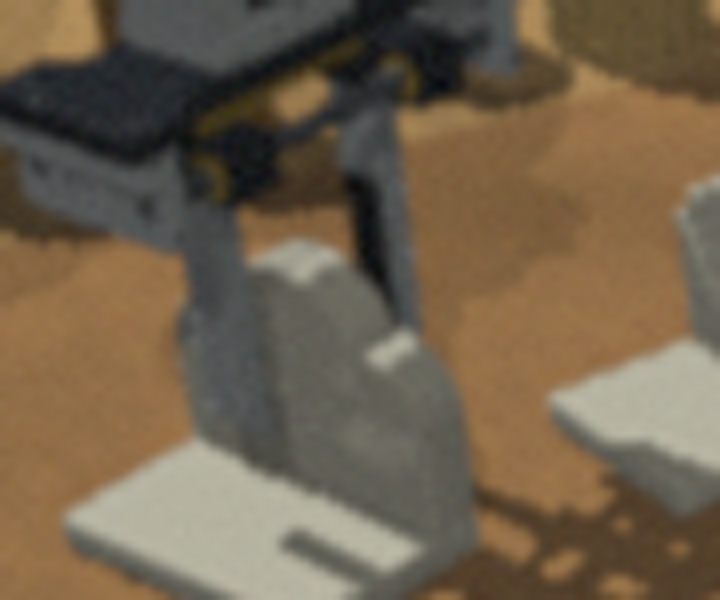

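Request:
{"op": "send_rows", "data": {"rows": [[0,0,0.2,0,0,0],[0,0,0.2,0,0,0]]}}

```text
clock: 3.55
eef_pos: [449.8, 318.2, 18.7]
eef_rot: [-3.141, 0.0, 2.021]
wrist_force: [0.8, -0.3, -0.4]
finger_gap: 61.1
```

Request:
{"op": "send_rows", "data": {"rows": [[0,0,0.3,0,0,0],[0,0,0.3,0,0,0]]}}

```text
clock: 3.8
eef_pos: [449.7, 318.1, 15.5]
eef_rot: [-3.141, 0.0, 2.021]
wrist_force: [1.0, -0.6, -0.3]
finger_gap: 60.9
```

There was no contact even with eef z at 15.5, where the stated figures would put the tips inside the foot plate. The cameras are right: the tips stand about 24 mm behind the reported TCP. I'll go up to put the tips about 51 mm above the table, then close.

Request:
{"op": "send_rows", "data": {"rows": [[0,0,-0.6,0,0,0],[0,0,-1.2,0,0,0],[0,0,-1.2,0,0,0]]}}

```text
clock: 4.18
eef_pos: [450.2, 318.4, 28.6]
eef_rot: [3.14, -0.0, 2.021]
wrist_force: [0.4, -0.1, -0.4]
finger_gap: 61.0
```

Request:
{"op": "send_rows", "data": {"rows": [[0,0,0,0,0,0],[0,0,0,0,0,0],[0,0,0,0,0,0],[0,0,0,0,0,0],[0,0,0,0,0,0],[0,0,0,0,0,0]], "hand": -1, "grip_force": 40}}

```text
clock: 4.92
eef_pos: [449.7, 318.2, 27.7]
eef_rot: [-3.141, -0.0, 2.021]
wrist_force: [-0.5, 0.1, -0.6]
finger_gap: 21.7
```

Run:
```python
from h import *
st(); shot('side','side5'); shot('scene','scene5'); shot('wrist','wrist5'); st(); crop('side5',200,90,290,165,'side5z',8); crop('scene5',320,90,415,165,'scene5z',8)
```

```text
t 4.925 pos [449.7 318.2  27.7] rot [-179.99   -0.    115.77] F [-0.53  0.11 -0.57] M [-0.01 -0.01  0.01] gap 21.7 q [0.55 0.47 1.66 0.   1.01 0.1 ]
t 5.075 pos [449.8 318.2  27.8] rot [-179.99   -0.    115.77] F [-0.14  0.33 -0.56] M [0.02 0.01 0.01] gap 21.5 q [0.55 0.47 1.66 0.   1.01 0.1 ]
```

View pics/side5z.png

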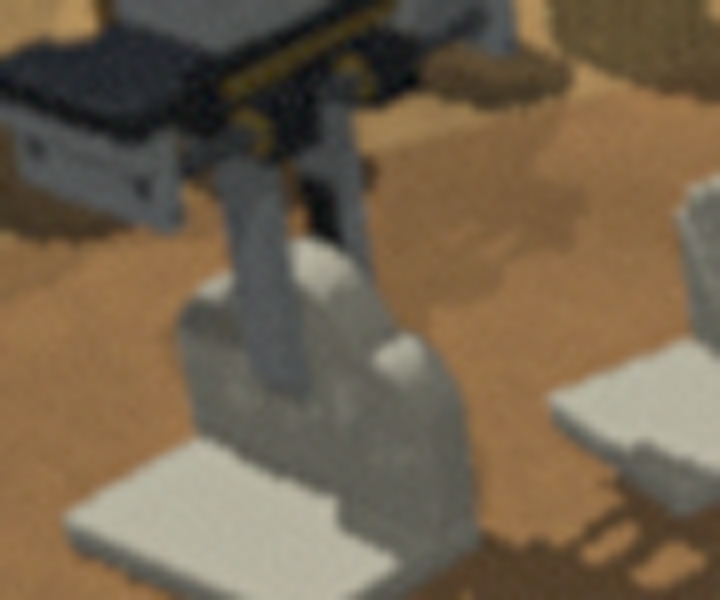

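View pics/scene5z.png

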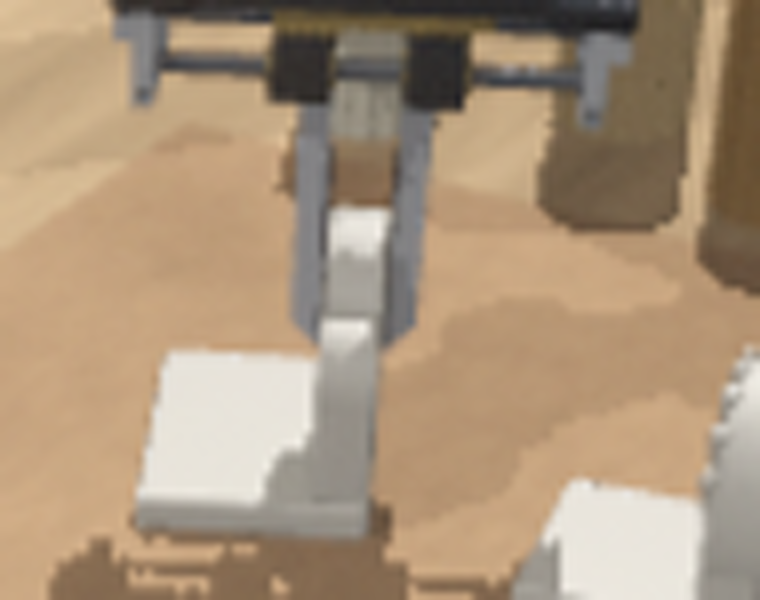

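View pics/wrist5.png

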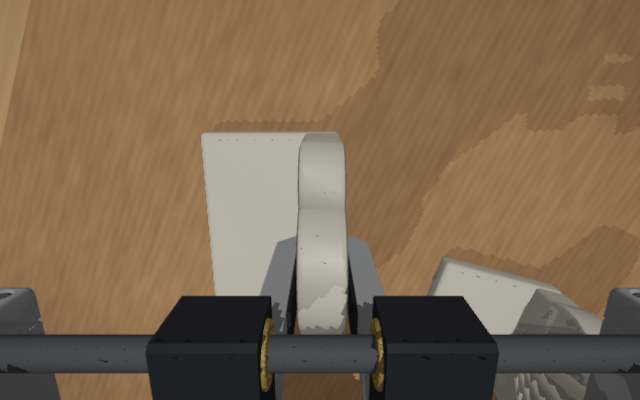

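Gripped: the gap reads 21.6 mm (22 expected) and the fingers straddle the middle hump, with the front tip at about (280,385) in the side crop. Before lifting I'll refine the jig pose from larger crops.

Run:
```python
from h import *
crop('side5',315,145,395,205,'jigS',9); crop('scene5',290,170,350,220,'jigC1',12); crop('scene5',345,170,410,250,'jigC2',9)
```

```text
(no output)
```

View pics/jigS.png

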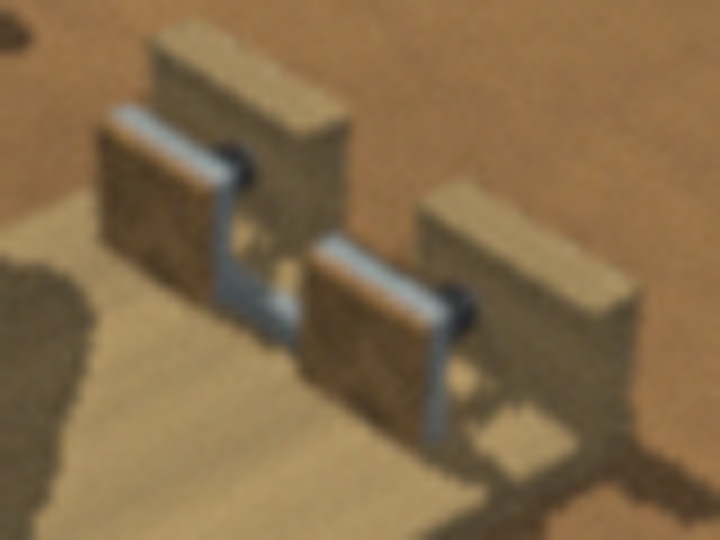

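View pics/jigC2.png

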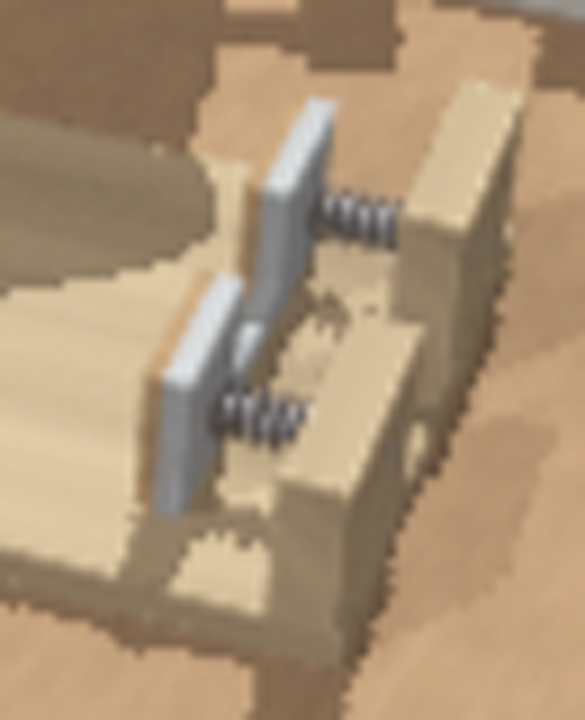

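Run:
```python
from fit import *
S=load('side5');C=load('scene5');S0=load('side0');C0=load('scene0')
def o(cam,off,s,L): return [(cam,l,*un(p,off,s)) for l,p in L]
obs=o(S,(315,145),9,[((40,65,55),(100,120)),((40,20,55),(217,190)),((40,-20,55),(310,250)),((40,-65,55),(427,330)),((40,65,13),(100,238)),((40,20,13),(215,303)),((40,-20,13),(298,370)),((40,-65,13),(425,437)),
 ((80,90,55),(150,40)),((80,22,55),(300,135)),((80,-22,55),(420,205)),((80,-90,55),(590,310)),((100,-90,55),(640,290)),((100,22,55),(350,118))])
obs+=o(C,(345,170),9,[((40,-65,55),(150,375)),((40,-65,13),(140,500)),((40,-20,55),(205,275)),((40,20,55),(255,185)),((80,-90,55),(272,478)),((100,-90,55),(345,495)),((100,-22,55),(425,330)),((100,-90,0),(335,665)),((80,22,55),(400,218)),((100,22,55),(470,225)),((100,90,55),(525,95)),((80,90,55),(470,80))])
obs+=o(S0,(265,140),6,[((-100,90,12),(70,303)),((-100,-90,12),(348,518)),((-100,-90,0),(352,542))])
obs+=o(C0,(290,165),6,[((-100,-90,12),(50,322)),((-100,-90,0),(50,352)),((-100,90,12),(222,86))])
for ob,n in ((obs,'all'),([q for q in obs if q[0] is S or q[0] is S0],'side'),([q for q in obs if q[0] is C or q[0] is C0],'scene')):
    p,r=fit(ob,[575,34,0,0.198]); print(n,p.round(2),np.degrees(p[3]).round(2), np.abs(r).mean().round(2)); 
    if n=='all': print(r.round(1).tolist())
s=lambda p:(S,*un(p,(315,145),9)); c=lambda p:(C,*un(p,(345,170),9))
print('fence 80,22,55',tri([s((300,135)),c((400,218))]),'fence 100,-90,55',tri([s((640,290)),c((345,495))]))
```

```text
all [ 5.7461e+02  3.4870e+01 -1.6300e+00  2.0000e-01] 11.18 0.64
[[-0.2, -0.3], [-1.4, -0.5], [-0.7, -0.1], [-0.6, -0.7], [-0.1, 0.3], [-1.3, 0.8], [0.2, 0.5], [-1.2, 1.6], [-0.2, -0.8], [0.8, -0.6], [-0.3, -0.9], [1.1, -0.2], [1.4, -1.2], [1.1, -1.5], [-0.7, 0.3], [-0.5, 1.3], [-0.8, -0.1], [-1.4, 0.4], [0.6, 0.2], [1.9, 0.5], [0.8, 0.2], [0.7, 1.3], [-0.4, -0.1], [0.4, 1.0], [0.7, 0.1], [-1.3, 0.1], [-0.6, -1.6], [-0.1, -0.0], [-0.7, 0.0], [-0.3, 0.6], [-0.1, -0.4], [-0.1, -0.4]]
side [ 5.8022e+02  4.3250e+01 -1.0020e+01  2.0000e-01] 11.43 0.58
scene [ 5.7196e+02  4.0640e+01 -5.3700e+00  1.9000e-01] 10.96 0.51
fence 80,22,55 (array([648.42158136,  75.36489782,  50.43709906]), [0.45597043734664655, 0.45597043734670567]) fence 100,-90,55 (array([685.84729239, -34.20521984,  52.18425066]), [0.679069727304266, 0.6790697273042967])
```

Request:
{"op": "send_rows", "data": {"rows": [[0,0,-0.3,0,0,0],[0,0,-0.8,0,0,0],[0,0,-1.5,0,0,0],[0,0,-2.5,0,0,0],[0,0,-3.5,0,0,0],[0,0,-4.5,0,0,0],[0,0,-5,0,0,0],[0,0,-5,0,0,0],[0,0,-5,0,0,0]]}}

```text
clock: 6.2
eef_pos: [449.6, 318.1, 77.5]
eef_rot: [-3.141, 0.0, 2.021]
wrist_force: [-1.5, -0.5, -5.8]
finger_gap: 21.7
```

Run:
```python
from h import *
st(); shot('side','side6'); shot('wrist','wrist6'); st(); crop('side6',190,60,290,160,'side6z',6)
```

```text
t 6.2 pos [449.6 318.1  77.5] rot [-179.97    0.    115.77] F [-1.46 -0.51 -5.77] M [-0.06 -0.04  0.  ] gap 21.7 q [ 0.55  0.41  1.63 -0.    1.11  0.1 ]
t 6.3 pos [449.6 318.1  77.5] rot [-179.96    0.    115.77] F [-0.18  0.12 -4.9 ] M [-0.02 -0.07 -0.03] gap 21.9 q [0.55 0.41 1.63 0.   1.11 0.1 ]
```

View pics/side6z.png

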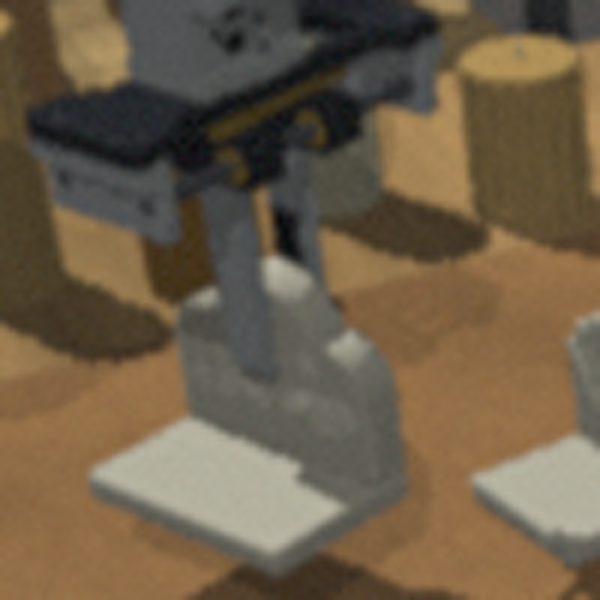

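View pics/wrist6.png

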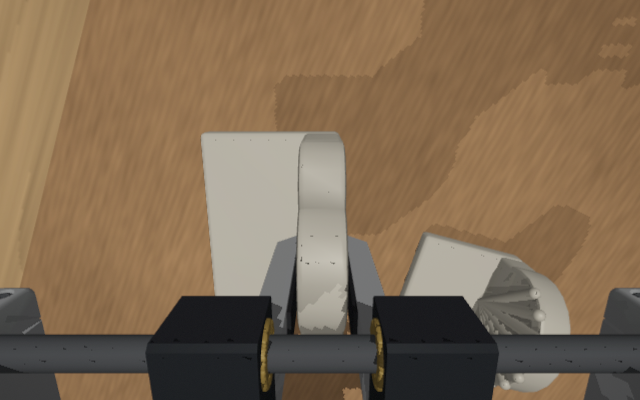

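Lifted level with no slip: the foot corner is still at (202,132) in the wrist view, and Fz is about -5 N, as expected for 0.5 kg.

Run:
```python
from h import *
st(); d,t=move_to([565,32,77.5],101.18)
```

```text
t 6.3 pos [449.6 318.1  77.5] rot [-179.96    0.    115.77] F [-0.18  0.12 -4.9 ] M [-0.02 -0.07 -0.03] gap 21.9 q [0.55 0.41 1.63 0.   1.11 0.1 ]
shift cm [-30.78  -2.05  -0.  ] turn deg [-4.000e-02  1.000e-02  1.459e+01]
```

Request:
{"op": "send_rows", "data": {"rows": [[-1,-0.1,0,0,0,0.5],[-3,-0.2,0,0,0,1.5],[-6,-0.4,0,0,0,3],[-9.5,-0.6,0,0,0,4.5],[-13.5,-0.9,0,0,0,6.5],[-17.5,-1.2,0,0,0,8.5],[-21.5,-1.4,0,0,0,10.5],[-25,-1.7,0,0,0,12],[-28,-1.9,0,0,0,13.3],[-30,-2,0,0,0,14.2],[-30.8,-2,0,0,0,14.6],[-30.8,-2,0,0,0,14.6]]}}

```text
clock: 7.8
eef_pos: [565.6, 32.1, 77.8]
eef_rot: [-3.141, -0.0, 1.765]
wrist_force: [0.1, 0.4, -5.6]
finger_gap: 21.8
```

Run:
```python
from h import *
st(); shot('side','side7'); shot('wrist','wrist7'); shot('scene','scene7'); st(); crop('side7',240,80,400,220,'side7z',5); crop('scene7',280,110,420,230,'scene7z',5)
```

```text
t 7.8 pos [565.6  32.1  77.8] rot [-1.7999e+02 -1.0000e-02  1.0115e+02] F [ 0.13  0.4  -5.62] M [ 0.06 -0.06 -0.01] gap 21.8 q [-0.01  0.44  1.58  0.    1.12 -0.2 ]
t 7.95 pos [565.4  32.9  77.8] rot [-1.7999e+02 -1.0000e-02  1.0124e+02] F [-0.44  0.03 -6.14] M [-0.04 -0.02  0.  ] gap 21.6 q [-0.01  0.44  1.58  0.    1.12 -0.2 ]
```

View pics/side7z.png

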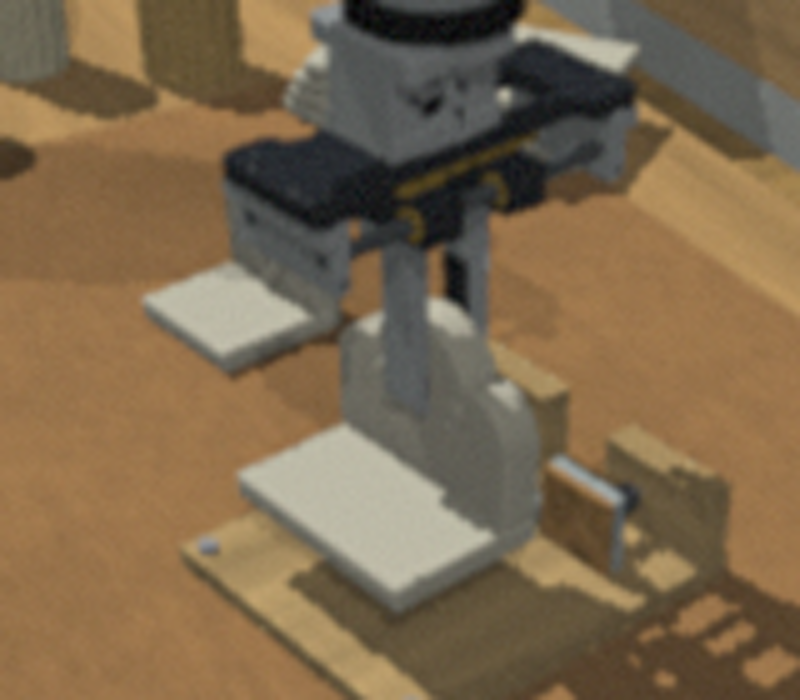

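View pics/scene7z.png

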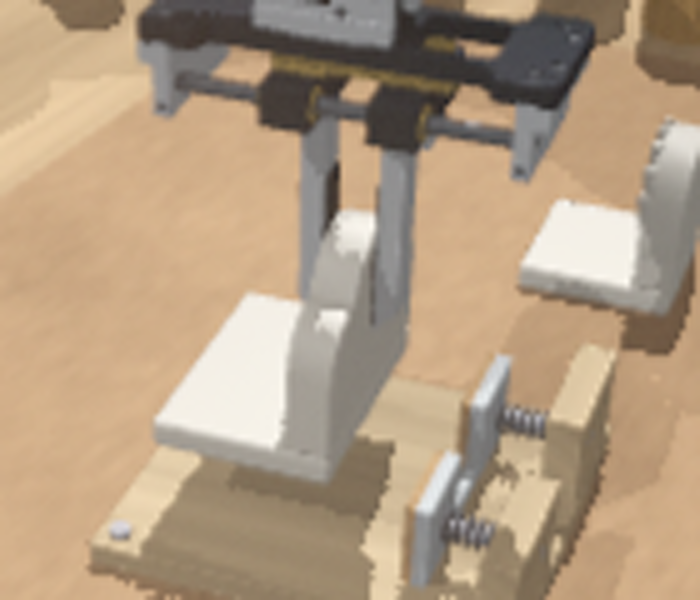

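View pics/wrist7.png

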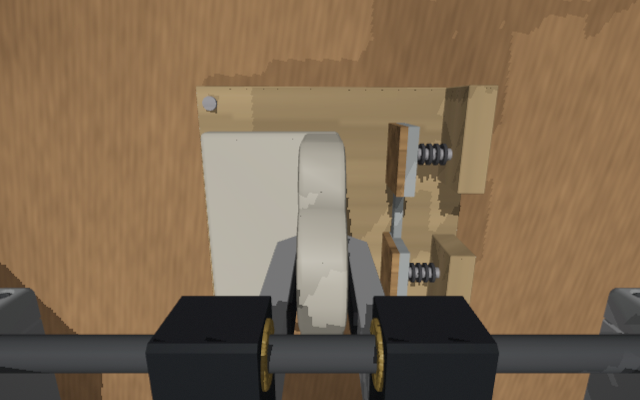

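Run:
```python
from h import *
crop('wrist7',370,70,510,310,'wrist7a',2.5*1.0)
crop('wrist7',375,110,505,210,'wrist7b',6)
crop('wrist7',375,180,505,305,'wrist7c',4.8)
crop('wrist7',190,75,320,175,'wrist7d',6)
```

```text
(no output)
```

View pics/wrist7b.png

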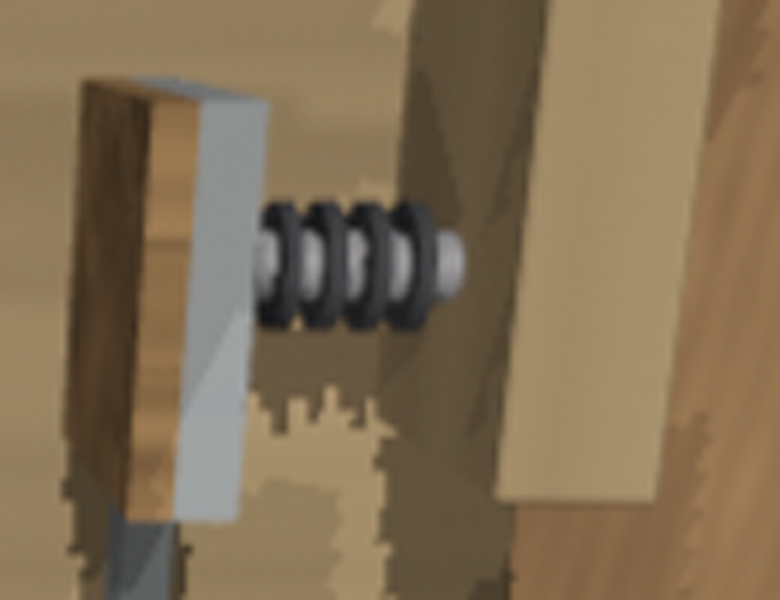

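View pics/wrist7c.png

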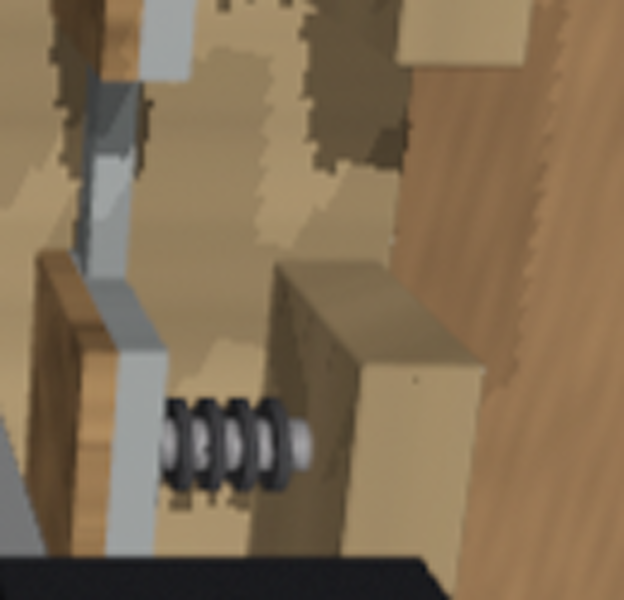

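View pics/wrist7d.png

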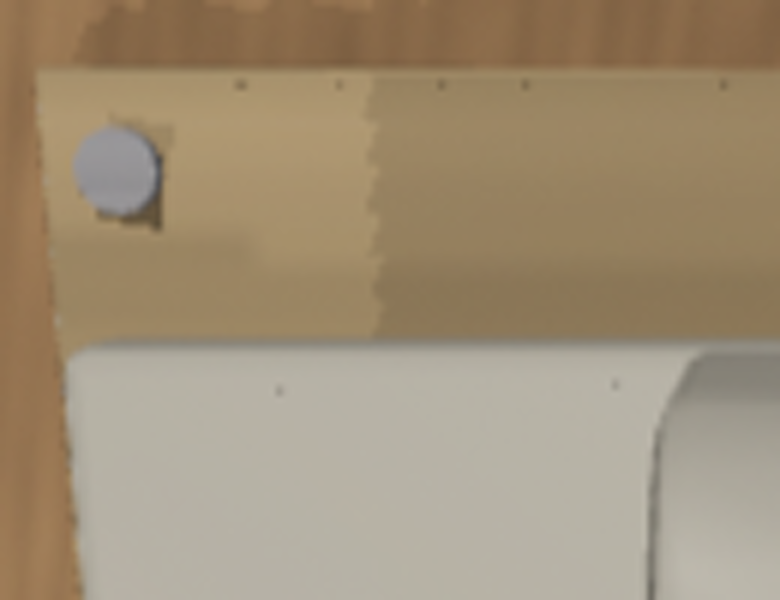

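Run:
```python
from fit import *
W=load('wrist7')
def o(cam,off,s,L): return [(cam,l,*un(p,off,s)) for l,p in L]
obs=o(W,(375,110),6,[((40,65,55),(150,100)),((40,20,55),(127,520)),((80,22,55),(498,498)),((100,22,55),(655,500))])
obs+=o(W,(375,180),4.8,[((40,-20,55),(80,345)),((80,-22,55),(360,365)),((100,-22,55),(483,368))])
obs+=o(W,(190,75),6,[((-100,90,12),(38,70))])
p,r=fit(obs,[575,34,0,0.198]); print('jig',p.round(2),np.degrees(p[3]).round(2)); print(r.round(1).tolist())
from scipy.optimize import least_squares
def f3(q,z):
    c,s=np.cos(q[2]),np.sin(q[2]); rr=[]
    for cam,l,u,v in obs:
        a,b=proj(cam,[q[0]+c*l[0]-s*l[1],q[1]+s*l[0]+c*l[1],z+l[2]]); rr+=[a-u,b-v]
    return rr
for z in (-1.5,0,): 
    q=least_squares(f3,[575,34,0.2],args=(z,)); print('z',z,q.x.round(3),np.degrees(q.x[2]).round(2),(2*q.cost/len(obs))**.5)
# cloud foot corner, height = eef z -27.8 +14
u,v=un((68,350),(190,75),6)
a=np.radians(11.2)
for z in (62.5,64):
    X=onz(W,u,v,z); Q=X[:2]-np.array([565.4,32.9]); print('corner rel TCP in cloud axes', z, Q@[np.cos(a),np.sin(a)], Q@[-np.sin(a),np.cos(a)])
W5=load('wrist5'); a=np.radians(25.77)
for z in (14,12.7):
    X=onz(W5,202,132,z); Q=X[:2]-np.array([449.8,318.2]); print('w5', Q@[np.cos(a),np.sin(a)], Q@[-np.sin(a),np.cos(a)])
```

```text
jig [ 5.7358e+02  3.2640e+01 -2.0800e+00  1.9000e-01] 10.84
[[-0.1, 0.3], [-0.7, -0.3], [-1.8, 0.8], [2.3, 0.7], [0.2, 0.4], [-0.6, -0.7], [2.6, -1.2], [0.1, -0.3]]
z -1.5 [5.73229e+02 3.27440e+01 1.88000e-01] 10.76 1.5980570242927528
z 0 [5.72802e+02 3.30000e+01 1.88000e-01] 10.78 1.8770980202726877
corner rel TCP in cloud axes 62.5 -73.45687361053288 59.74186129060597
corner rel TCP in cloud axes 64 -72.95860370720075 59.86923294496028
w5 -72.22109703698605 60.80524183984413
w5 -72.64855443098526 60.69783325728334
```

Run:
```python
from fit import *
W=load('wrist7');S=load('side5');C=load('scene5');S0=load('side0');C0=load('scene0')
def o(cam,off,s,L): return [(cam,l,*un(p,off,s)) for l,p in L]
w=o(W,(375,110),6,[((40,65,55),(150,100)),((40,20,55),(127,520)),((80,22,55),(498,498))])
w+=o(W,(375,180),4.8,[((40,-20,55),(80,345)),((80,-22,55),(360,365))])
w+=o(W,(190,75),6,[((-100,90,12),(38,70))])
obs=o(S,(315,145),9,[((40,65,55),(100,120)),((40,20,55),(217,190)),((40,-20,55),(310,250)),((40,-65,55),(427,330)),((40,65,13),(100,238)),((40,20,13),(215,303)),((40,-20,13),(298,370)),((40,-65,13),(425,437)),
 ((80,90,55),(150,40)),((80,22,55),(300,135)),((80,-22,55),(420,205)),((80,-90,55),(590,310))])
obs+=o(C,(345,170),9,[((40,-65,55),(150,375)),((40,-65,13),(140,500)),((40,-20,55),(205,275)),((40,20,55),(255,185)),((80,-90,55),(272,478)),((80,22,55),(400,218)),((80,90,55),(470,80))])
obs+=o(S0,(265,140),6,[((-100,90,12),(70,303)),((-100,-90,12),(348,518)),((-100,-90,0),(352,542))])
obs+=o(C0,(290,165),6,[((-100,-90,12),(50,322)),((-100,-90,0),(50,352)),((-100,90,12),(222,86))])
for ob,n in ((w,'wrist'),(obs,'sidescene'),(obs+w+w,'all')):
    p,r=fit(ob,[575,34,0,0.198]); print(n,p.round(2),np.degrees(p[3]).round(2),np.abs(r).mean().round(2))
```

```text
wrist [ 5.7378e+02  3.2810e+01 -1.3500e+00  1.9000e-01] 10.96 0.44
sidescene [ 5.7552e+02  3.5140e+01 -1.8800e+00  2.0000e-01] 11.19 0.52
all [ 5.7394e+02  3.2920e+01 -9.0000e-01  1.9000e-01] 11.07 0.62
```

Request:
{"op": "send_rows", "data": {"rows": [[0,0,0.5,0,0,0],[-0.1,0,1.5,0,0,0],[-0.1,0,2.5,0,0,0],[-0.1,0,3.2,0,0,0],[-0.1,0,3.5,0,0,0],[-0.1,0,3.5,0,0,0],[-0.1,0,3.5,0,0,0]]}}

```text
clock: 8.82
eef_pos: [566.1, 31.2, 43.1]
eef_rot: [3.141, 0.0, 1.766]
wrist_force: [-0.9, 0.4, -5.0]
finger_gap: 22.3
```

Run:
```python
from h import *
st(); shot('side','side8'); st(); crop('side8',250,110,390,220,'side8z',5)
```

```text
t 8.825 pos [566.1  31.2  43.1] rot [1.7997e+02 1.0000e-02 1.0117e+02] F [-0.86  0.4  -5.01] M [-0.06 -0.06 -0.  ] gap 22.3 q [-0.01  0.48  1.61  0.    1.05 -0.2 ]
t 8.875 pos [566.1  31.1  43.2] rot [1.7997e+02 1.0000e-02 1.0117e+02] F [ 0.23  0.07 -4.84] M [-0.03 -0.02  0.04] gap 21.8 q [-0.01  0.48  1.61 -0.    1.05 -0.2 ]
```

View pics/side8z.png

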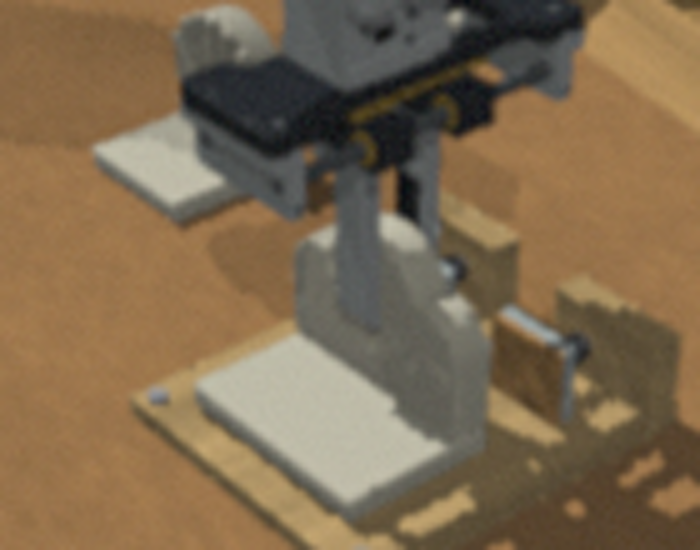

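Request:
{"op": "send_rows", "data": {"rows": [[0,0,0.15,0,0,0],[0,0,0.25,0,0,0],[0,0,0.25,0,0,0],[0,0,0.25,0,0,0]]}}

```text
clock: 9.38
eef_pos: [565.9, 31.2, 40.4]
eef_rot: [-3.142, 0.0, 1.766]
wrist_force: [-0.1, 0.5, -5.9]
finger_gap: 21.8
```

Request:
{"op": "send_rows", "data": {"rows": [[0,0,0.05,0,0,0],[0,0,0.1,0,0,0],[0,0,0.1,0,0,0],[0,0,0.1,0,0,0]]}}

```text
clock: 9.88
eef_pos: [566.0, 31.2, 39.7]
eef_rot: [3.141, 0.0, 1.766]
wrist_force: [-4.5, 0.1, 4.0]
finger_gap: 22.0
```

Run:
```python
from h import *
st()
```

```text
t 9.875 pos [566.   31.2  39.7] rot [179.99   0.   101.17] F [-4.48  0.09  4.02] M [-0.12  0.83 -0.01] gap 22.0 q [-0.01  0.49  1.61 -0.    1.05 -0.2 ]
```

Request:
{"op": "send_rows", "data": {"rows": [[0,0,-0.06,0,0,0],[0,0,-0.06,0,0,0],[0,0,-0.06,0,0,0],[0,0,-0.06,0,0,0]]}}

```text
clock: 10.38
eef_pos: [565.9, 31.1, 39.8]
eef_rot: [3.142, 0.0, 1.766]
wrist_force: [0.8, -0.5, -4.7]
finger_gap: 22.0
```

Run:
```python
from h import *
st()
```

```text
t 10.375 pos [565.9  31.1  39.8] rot [180.     0.   101.17] F [ 0.77 -0.5  -4.72] M [-0.02 -0.12  0.06] gap 22.0 q [-0.01  0.49  1.61 -0.    1.05 -0.2 ]
```

Request:
{"op": "send_rows", "data": {"rows": [[0,0.3,0,0,0,0],[0,0.8,0,0,0,0],[0,1.4,0,0,0,0],[0,2,0,0,0,0],[0,2.5,0,0,0,0],[0,2.8,0,0,0,0],[0,3,0,0,0,0],[0,3,0,0,0,0],[0,3,0,0,0,0]]}}

```text
clock: 11.5
eef_pos: [595.2, 36.9, 39.9]
eef_rot: [-3.141, -0.0, 1.766]
wrist_force: [-0.6, 0.6, -6.3]
finger_gap: 21.8
```

Run:
```python
from h import *
st(); shot('side','side9'); shot('scene','scene9'); shot('wrist','wrist9'); st(); crop('side9',280,110,400,210,'side9z',6); crop('scene9',300,110,420,240,'scene9z',4.6)
crop('wrist9',280,90,480,310,'wrist9z',2.7)
```

```text
t 11.5 pos [595.2  36.9  39.9] rot [-179.99   -0.    101.17] F [-0.57  0.56 -6.28] M [-0.04 -0.03 -0.  ] gap 21.8 q [ 0.    0.55  1.52 -0.    1.08 -0.19]
t 11.65 pos [595.3  36.9  40. ] rot [180.     0.   101.17] F [ 0.58 -0.17 -5.45] M [-0.06 -0.05 -0.01] gap 21.7 q [ 0.    0.55  1.52 -0.    1.08 -0.19]
```

View pics/side9z.png

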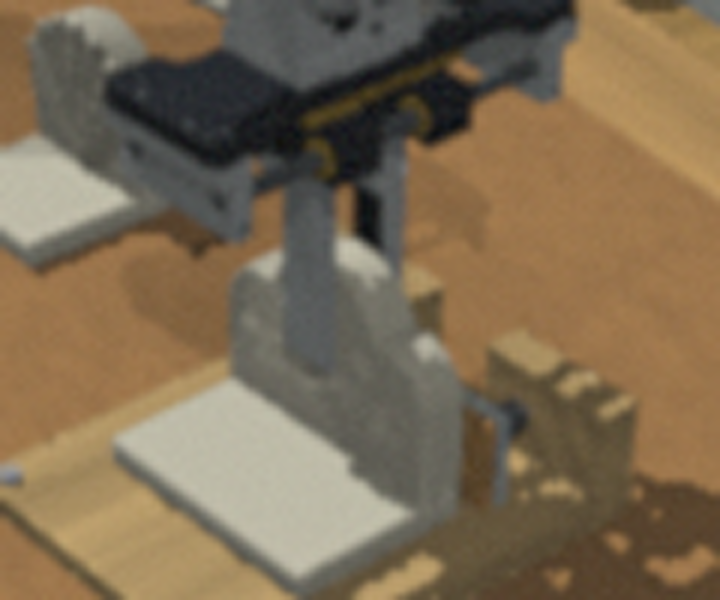

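View pics/scene9z.png

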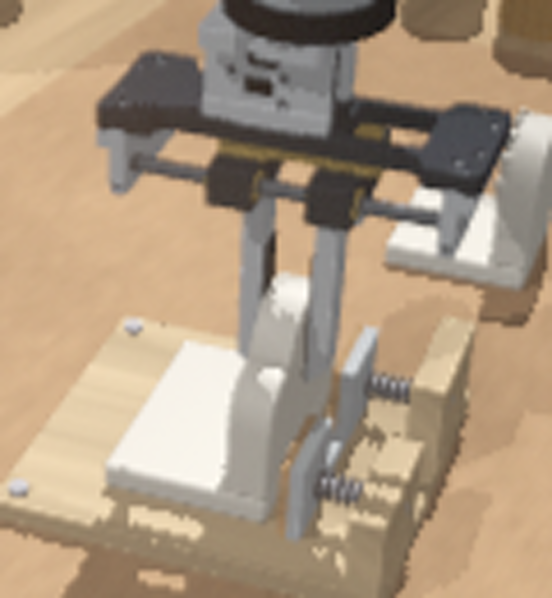

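View pics/wrist9z.png

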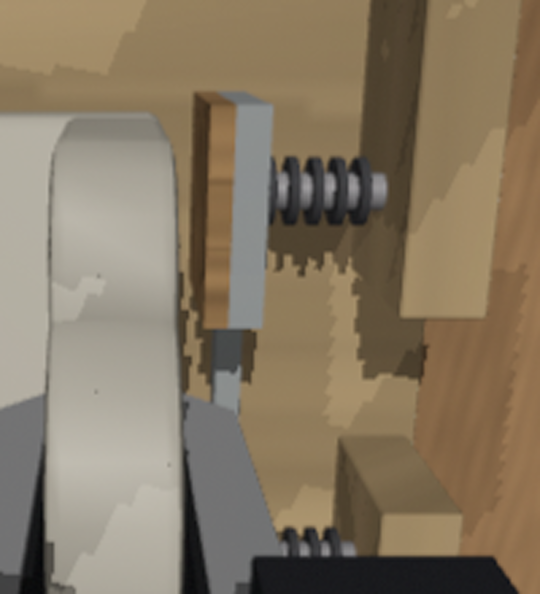

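Run:
```python
from fit import *
W=load('wrist9')
off=(280,90);s=2.7
st()
a=np.radians(11.17); T=np.array([595.3,36.9])
def rel(px,z):
    X=onz(W,*un(px,off,s),z)[:2]-T; return (X@[np.cos(a),np.sin(a)]).round(1),(X@[-np.sin(a),np.cos(a)]).round(1)
for z in (55,53.5):
    print('fence +22',rel((402,318),z),'fence -22',rel((383,513),z),'pad y65',rel((211,105),z),'pad y20',rel((205,328),z), 'cork bottom', rel((195,93),z-42))
# cloud back edge and foot corner
print('lower hump top back edge z=78+12', rel((178,200),88), 'mid hump', rel((182,480),110), rel((46,480),110))
```

```text
t 11.65 pos [595.3  36.9  40. ] rot [180.     0.   101.17] F [ 0.58 -0.17 -5.45] M [-0.06 -0.05 -0.01] gap 21.7 q [ 0.    0.55  1.52 -0.    1.08 -0.19]
fence +22 (np.float64(58.5), np.float64(22.2)) fence -22 (np.float64(58.0), np.float64(-21.9)) pad y65 (np.float64(18.3), np.float64(65.0)) pad y20 (np.float64(18.3), np.float64(20.0)) cork bottom (np.float64(18.6), np.float64(64.6))
fence +22 (np.float64(59.0), np.float64(21.7)) fence -22 (np.float64(58.4), np.float64(-22.7)) pad y65 (np.float64(18.5), np.float64(64.8)) pad y20 (np.float64(18.5), np.float64(19.6)) cork bottom (np.float64(18.7), np.float64(64.5))
lower hump top back edge z=78+12 (np.float64(10.1), np.float64(52.1)) mid hump (np.float64(10.0), np.float64(12.8)) (np.float64(-10.7), np.float64(12.8))
```

Measured from the wrist view: the gap centre is within 0.5 mm of the tool's middle, and the pad face is 18.4 mm ahead, so contact should come after about 7.4 mm. I'll advance slowly.

Request:
{"op": "send_rows", "data": {"rows": [[0,0.2,0,0,0,0],[0,0.4,0,0,0,0],[0,0.6,0,0,0,0],[0,0.7,0,0,0,0],[0,0.7,0,0,0,0],[0,0.7,0,0,0,0]]}}

```text
clock: 12.4
eef_pos: [602.2, 38.3, 39.9]
eef_rot: [-3.142, 0.0, 1.766]
wrist_force: [0.3, 0.2, -5.6]
finger_gap: 21.8
```

Request:
{"op": "send_rows", "data": {"rows": [[0,0.1,0,0,0,0],[0,0.2,0,0,0,0],[0,0.3,0,0,0,0],[0,0.4,0,0,0,0],[0,0.4,0,0,0,0],[0,0.4,0,0,0,0]]}}

```text
clock: 13.15
eef_pos: [606.0, 39.1, 39.9]
eef_rot: [-3.141, -0.0, 1.766]
wrist_force: [-3.4, 0.0, -4.5]
finger_gap: 21.8
```

Run:
```python
from h import *
st()
```

```text
t 13.15 pos [606.   39.1  39.9] rot [-179.99   -0.    101.17] F [-3.37  0.04 -4.46] M [-0.19  0.52 -0.13] gap 21.8 q [ 0.    0.57  1.48 -0.    1.09 -0.19]
```

Request:
{"op": "send_rows", "data": {"rows": [[0,0.1,0,0,0,0],[0,0.2,0,0,0,0],[0,0.3,0,0,0,0],[0,0.4,0,0,0,0],[0,0.5,0,0,0,0],[0,0.5,0,0,0,0],[0,0.5,0,0,0,0]]}}

```text
clock: 14.02
eef_pos: [610.7, 40.0, 39.9]
eef_rot: [-3.141, -0.0, 1.766]
wrist_force: [-6.7, -1.5, -2.1]
finger_gap: 21.3
```

Run:
```python
from h import *
for i in range(3): st(); 
shot('wrist','wrist10'); st(); shot('side','side10'); st()
crop('wrist10',280,90,480,310,'wrist10z',2.7); crop('side10',280,110,400,210,'side10z',6)
```

```text
t 14.025 pos [610.7  40.   39.9] rot [-1.7994e+02 -1.0000e-02  1.0117e+02] F [-6.71 -1.53 -2.09] M [-0.35  1.34 -0.27] gap 21.3 q [ 0.01  0.58  1.47 -0.    1.1  -0.19]
t 14.025 pos [610.7  40.   39.9] rot [-1.7994e+02 -1.0000e-02  1.0117e+02] F [-6.71 -1.53 -2.09] M [-0.35  1.34 -0.27] gap 21.3 q [ 0.01  0.58  1.47 -0.    1.1  -0.19]
t 14.025 pos [610.7  40.   39.9] rot [-1.7994e+02 -1.0000e-02  1.0117e+02] F [-6.71 -1.53 -2.09] M [-0.35  1.34 -0.27] gap 21.3 q [ 0.01  0.58  1.47 -0.    1.1  -0.19]
t 14.075 pos [610.7  40.   39.9] rot [-1.7994e+02 -1.0000e-02  1.0117e+02] F [-6.74 -1.39 -2.49] M [-0.3   1.34 -0.26] gap 21.8 q [ 0.01  0.58  1.47 -0.    1.1  -0.19]
t 14.125 pos [610.7  40.   39.9] rot [-1.7994e+02 -1.0000e-02  1.0116e+02] F [-7.93 -0.79 -3.48] M [-0.29  1.31 -0.31] gap 21.7 q [ 0.01  0.58  1.47 -0.    1.1  -0.19]
```

View pics/wrist10z.png

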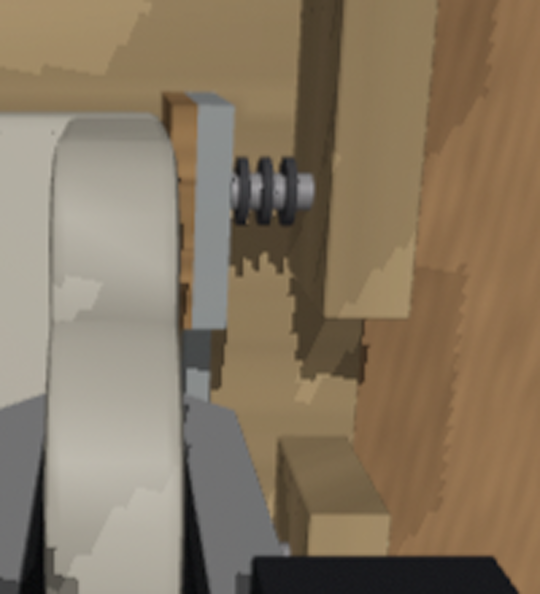

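View pics/side10z.png

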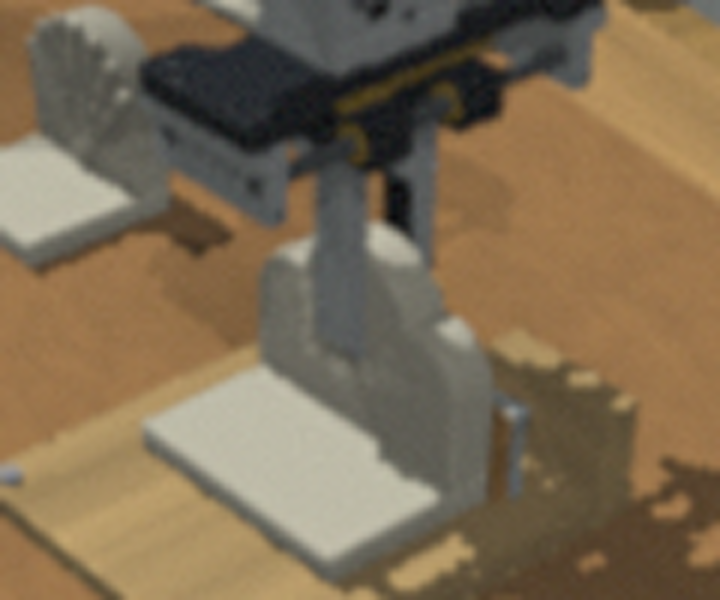

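Request:
{"op": "send_rows", "data": {"rows": [[0,0.1,0,0,0,0],[0,0.2,0,0,0,0],[0,0.3,0,0,0,0],[0,0.33,0,0,0,0],[0,0.33,0,0,0,0],[0,0.33,0,0,0,0],[0,0.33,0,0,0,0]]}}

```text
clock: 15.0
eef_pos: [613.6, 40.6, 39.9]
eef_rot: [-3.14, -0.0, 1.766]
wrist_force: [-9.3, -1.8, -1.3]
finger_gap: 22.2
```

Run:
```python
from h import *
F=[]
def k():
    s=read_state(); F.append(s['wrist_force'])
k(); st(); shot('wrist','wrist11'); k(); shot('side','side11'); k(); shot('scene','scene11'); k(); st()
print(np.mean(F,0))
crop('wrist11',280,90,480,310,'wrist11z',2.7); crop('side11',280,110,400,210,'side11z',6); crop('scene11',300,110,420,240,'scene11z',4.6)
```

```text
t 15.0 pos [613.6  40.6  39.9] rot [-1.7990e+02 -1.0000e-02  1.0117e+02] F [-9.26 -1.84 -1.33] M [-0.41  1.77 -0.31] gap 22.2 q [ 0.01  0.58  1.46 -0.    1.1  -0.19]
t 15.15 pos [613.6  40.6  39.9] rot [-1.7990e+02 -1.0000e-02  1.0116e+02] F [-8.83 -1.16 -1.17] M [-0.41  1.77 -0.33] gap 21.5 q [ 0.01  0.58  1.46 -0.    1.1  -0.19]
[-8.97660276 -1.34651142 -1.1793692 ]
```

View pics/wrist11z.png

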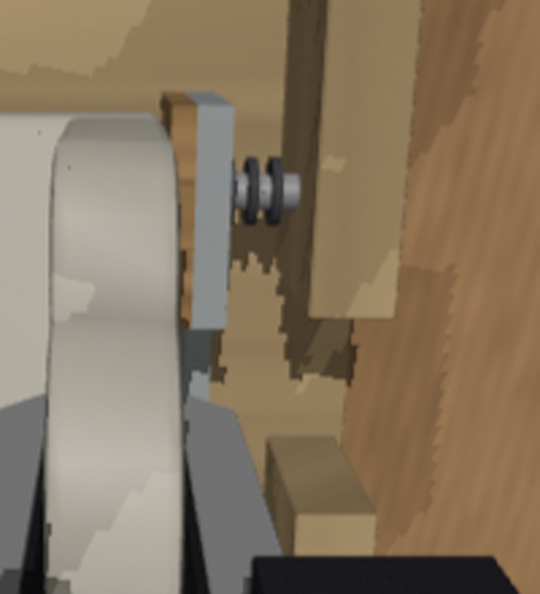

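View pics/side11z.png

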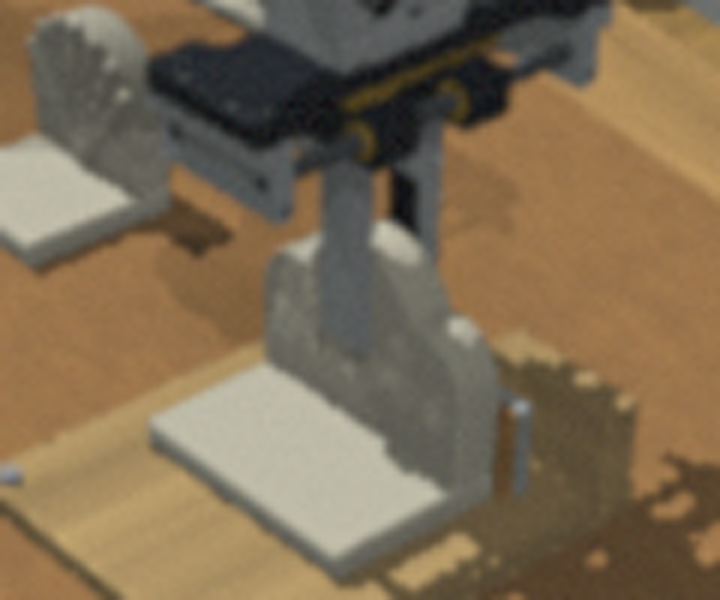

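Run:
```python
from fit import *
a=np.radians(11.17)
for tag,T,pts in (('wrist9',np.array([595.3,36.9]),{'fence+22':(402,318),'fence-22':(383,513),'plate y20 front':(231,328),'plate y65 front':(236,105)}),('wrist11',np.array([613.6,40.6]),{'fence+22':(310,318),'fence-22':(295,515),'plate y20 front':(192,328),'plate y65 front':(198,105)})):
    W=load(tag)
    for k,p in pts.items():
        X=onz(W,*un(p,(280,90),2.7),54.5)[:2]-T; print(tag,k,(X@[np.cos(a),np.sin(a)]).round(1),(X@[-np.sin(a),np.cos(a)]).round(1))
```

```text
wrist9 fence+22 58.7 22.0
wrist9 fence-22 58.1 -22.1
wrist9 plate y20 front 23.7 19.9
wrist9 plate y65 front 23.2 64.9
wrist11 fence+22 39.9 22.0
wrist11 fence-22 39.1 -22.6
wrist11 plate y20 front 15.8 19.8
wrist11 plate y65 front 15.9 64.9
```

The pads are in 11.3 mm by the wrist view, and 9.1 N by the force reading gives the same figure. One small nudge will bring them to half travel.

Request:
{"op": "send_rows", "data": {"rows": [[0,0.04,0,0,0,0],[0,0.07,0,0,0,0],[0,0.07,0,0,0,0],[0,0.07,0,0,0,0],[0,0.07,0,0,0,0],[0,0.07,0,0,0,0]]}}

```text
clock: 15.9
eef_pos: [614.2, 40.7, 39.9]
eef_rot: [-3.14, -0.0, 1.766]
wrist_force: [-9.4, -0.7, -0.7]
finger_gap: 22.1
```

Run:
```python
from h import *
F=[]
for i in range(8):
    s=read_state(); F.append(s['wrist_force']); c=imaging.camera('wrist')
st(); m=np.mean(F,0); print(m, 'along push',m@[np.cos(np.radians(11.2)),np.sin(np.radians(11.2)),0])
np.savez('pics/wrist12.npz',**{k:np.array(c[k]) for k in c}); cv2.imwrite('pics/wrist12.png',c['image'])
c0=load('wrist11'); d=cv2.absdiff(c0['image'],c['image'])
# shift of the fence edge between 11 and 12, and of the cloud (should be nil)
g=lambda I:cv2.cvtColor(I,cv2.COLOR_BGR2GRAY).astype(np.float32)
A,B=g(c0['image']),g(c['image'])
for n,(x0,y0,x1,y1) in {'fence':(385,110,445,210),'pads plate+bed':(340,120,375,215),'cloud foot/upright':(200,120,345,235)}.items():
    w=cv2.createHanningWindow((x1-x0,y1-y0),cv2.CV_32F); print(n,cv2.phaseCorrelate(A[y0:y1,x0:x1],B[y0:y1,x0:x1],w))
```

```text
t 16.3 pos [614.2  40.7  39.9] rot [-1.7989e+02 -1.0000e-02  1.0116e+02] F [-8.92 -1.29 -0.66] M [-0.42  1.95 -0.3 ] gap 22.1 q [ 0.01  0.59  1.45 -0.    1.1  -0.19]
[-9.53363354 -1.46419686 -0.94604612] along push -9.636464299285048
fence ((-0.6669865918251467, -0.1017673879186205), 0.6298909212748209)
pads plate+bed ((-0.9463776741281613, -0.09129629572696274), 0.7946124565270212)
cloud foot/upright ((0.05323928212995099, -0.0657645963080924), 0.9401480420430501)
```

Run:
```python
from h import *
g=lambda I:cv2.cvtColor(I,cv2.COLOR_BGR2GRAY).astype(np.float32)
A,B=g(load('side0')['image']),g(load('side11')['image'])
for n,(x0,y0,x1,y1) in {'shell foot':(262,125,312,158),'pillar':(330,255,390,330),'tray':(405,255,485,310)}.items():
    w=cv2.createHanningWindow((x1-x0,y1-y0),cv2.CV_32F); print(n,cv2.phaseCorrelate(A[y0:y1,x0:x1],B[y0:y1,x0:x1],w))
st(); print(sign_off())
```

```text
shell foot ((0.059078692101543595, -0.02814389265717665), 1.0675043212042914)
pillar ((0.8755654464946865, 3.4744341939312307), 0.19561693276299372)
tray ((0.14590844342982479, 0.03257895834395441), 0.6238445484638214)
t 16.3 pos [614.2  40.7  39.9] rot [-1.7989e+02 -1.0000e-02  1.0116e+02] F [-8.92 -1.29 -0.66] M [-0.42  1.95 -0.3 ] gap 22.1 q [ 0.01  0.59  1.45 -0.    1.1  -0.19]
the job is handed in; nothing more can be done
None
```

The cloud bookend is on the jig's bed, pressed against both cork pads at about half travel, and the arm is still holding it there. The job was handed in at 16.3 s of the 48 s allowed. I gripped it across its 22 mm thickness at the middle hump, with the fingertips above the pads, and the grip force set to 40 N.

**Last checks:**
- **Push:** the force along the push read 9.6 N, which is about 12 mm of travel. Just before the last 0.7 mm nudge the wrist camera showed 11.3 mm, which matched the force at that point. Some of the 9.6 N may be friction on the bed.
- **Position:** it is centred on the gap to about 0.5 mm, square to within about 1° and upright. It is resting on the bed, which carries part of its weight.
- **Steadiness:** it did not shift in the grip during the final push.
- **Other pieces:** the side camera, compared with the start (its last picture was just before the final nudge), shows the shell and tray unmoved. The same check on the pillar did not settle anything: the match was weak (0.2) and read a 3.5-pixel shift. The arm never came near the pillar, but I could not view a new picture to confirm because the picture limit had been reached.

**Disagreement with the text:** the fingertips sit about 24 mm behind the reported tool point, not 8 mm ahead of it as stated. The cameras showed this, and a slow descent with no contact confirmed it, so I set the grip height from the cameras. The cameras also placed the table pieces 1 to 2 mm low, within their stated accuracy.

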